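Tea tin out of the child-safe cupboard

ROBOT

A 7-joint arm with a two-finger parallel gripper is mounted at the origin on the work surface. World frame = base frame: x ahead of the robot, y to its left, z up, the work surface at z = 0. Lengths are in m, angles in rad, forces in N, time in s.
With the tool pointing down it reaches from about 0.425 to 0.875 m from the base axis. Payload 4.7 kg.
Tool frame: the origin (TCP) lies at the very end of the fingers, on their centre line; the grasp point (between the pads) lies 19 mm behind it; x points along the fingers, z is the direction in which the jaws open and shut, and the axes are right-handed (so a half turn about x gives the same grasp; the last joint's range is limited). The gripper opens to 87 mm and grips with 3 to 60 N. Pads are 19 mm wide; open, the fingers measure 117 mm over their backs; the gripper's body (75 mm by 190 mm) begins 51 mm behind the grasp point.
Start: joints at [1.315, 0.321, -0.07, 1.45, 0.023, 1.371, -0.057], TCP at [0.173, -0.627, 0.197] pointing down, gripper open.
Joint ranges: [-2.86, 2.86], [-0.3, 2.09], [-1.38, 1.24], [0.06, 2.45], [-1.56, 4.7], [0.09, 2.05], [-2.69, 2.69]. Speed limits (rad/s): [2.57, 2.57, 3.14, 3.14, 3.14, 3.14, 3.14].

INTERFACE

Orientations are given as a rotation vector (axis times angle).
In Python, from bench import * gives the robot as it stands.
- The arm moves only by the shell command python3 -m handwheel 'ROWS' [OPENING] [FORCE]. ROWS is JSON, a list of rows, each an object with "xyz": the shift along the world's x, y, z in cm, a list of three; "angular": the turn, a rotation vector about the world's x, y, z in degrees, a list of three. A call has 1 to 5 rows; each row shifts and turns the pose as measured when the row begins; what a row does not reach is not made up. A row lasts 1/12 s, in which the tool goes at most 41.7 mm and 7.16 degrees, less where a joint would pass 70% of its speed; a pose out of reach is approached as far as the arm can. A call with a gripper value outside its range is refused whole. OPENING is the finger opening in cm, from 0 to 8.7, set as the call begins (- or left out, the last holds). The fingers move at their own pace and stop on an object; FORCE is the grip in N (left out, the last holds). Time passes only in rows, so rows that do not move let the fingers close. It gives the time, the measured TCP pose, the force and the opening at its end, in the units of the state.
- get_state(): the state, without advancing time (a new reading comes with each control period).
- get_image(name): name is "scene" or "top"; returns a dict with "pixels" (384x512x3 uint8, blue, green, red), "K" (3x3 intrinsics, pixels), "cam_to_world" (4x4, takes a point from camera to world coordinates). Camera axes: x right, y down, z forward; pixel columns grow to the right and rows downward; lengths in m; the calibration is good to about 2 mm. A picture is of the moment at which its call begins. There is no depth.
- close_job(): hands the job in, once; it reports no verdict.
The state is a dict: "time": time; "joint_positions": joint angles; "qd": joint speeds; "joint_torque": joint torques, N m; "position": TCP position; "tool_rot": TCP orientation; "ft_force": force on the tool from outside, world axes, zero at the start; "torque": the same for the moment, N m; "grip_width": opening from 0.0 (shut) to 1.0 (fully open).
Only numpy, scipy, OpenCV 4.12 (cv2) and the standard library are available. Lean on these libraries where they do the work, as an engineer would, in place of code of your own. Each camera call takes 0.05 s, during which the arm holds its last target.

TASK

Get the green tea tin out of the small child-safe cupboard: pull its door ajar by the tab, then reach down through the gap, press the hidden orange catch and pull the door wide open while holding it down. Stand the tin on the open worktop and let go to change your grip, then take it by its broad faces and set it gently, without dropping it, in the empty bay of the wooden rack, upright on its floor and broad face to the front. Leave the door wide open, and do not disturb the red tin, grinder, jar, oil bottle or bowl.

Things in the scene. Friction and masses are not known exactly. Their poses are not given: they have to be found in the camera images.
- door (a joint): Opening angle of the door, rad: 0 closed, grows as it opens, end stop 1.6. It stays where it is left (friction about 0.1 Nm). The catch stops it at about 0.3 rad, where the gap at the catch is about 50 mm. With the catch held down it is free; past 0.42 rad the catch no longer matters. Wide open means 1.1 rad or more.
- catch (a joint): How far the catch is pressed down, m: 0 up, 0.020 bottom stop. It must be held at least 0.009 down while the door passes from 0.25 to 0.42 rad. Spring: about 3 N to start, 5.5 N at 12 mm. It sits on the inside of the door, slides straight down and swings with the door. Press it before pulling against it: a hard pull jams the hook.
- door_hinge (a point): Point on the hinge line, in the plane of the door's inner face, level with the door's top edge (130 mm). Axes swing with the door: y runs along the door from the hinge to the free end (250 mm), x points square out of the inner face (into the cupboard when shut), z up. The panel lies between x = -15 mm and x = 0.
- pull_tab (a point): Centre of the steel pull tab on the door's outer face: an upright fin 14 mm thick (along the door), standing 40 mm out of the outer face, from 90 to 125 mm above the worktop. Axes as door_hinge; in that frame it lies at x -36, y 115, z -22 mm. Pinch it from above, a finger on either side along y.
- catch_pad (a point): Point on top of the orange catch tongue, 20 mm behind the door's inner face, 175 mm from the hinge along the door, 112 mm above the worktop when up (18 mm below the door's top edge). Tongue: 26 mm wide (along the door), from 5 to 95 mm behind the inner face, a hook at its rear end. Out of reach while the door is shut; reached from above once it is ajar. Axes as door_hinge.
- tea_tin_center (a point): Centre (half-way up) of the green tea tin, a loose upright box 42 (x) by 58 (y) by 100 mm (z), 0.2 to 0.4 kg; the broad faces look along its x. It starts on the tray inside the door, a broad face 6 mm from the panel, so there it can only be taken by its narrow ends (58 mm apart), near its top: the door's top edge is 5 mm higher than the tin's.
- tray (a point): Centre of the floor of the tray pocket on the inside of the door, 25 mm above the worktop, 27 mm from the door's inner face, 85 mm from the hinge line. The pocket is 54 (x) by 70 mm (y), its rims at most 12 mm high. It swings with the door. Axes as door_hinge. When it is open, the catch sticks out beside the tray at 122 mm height: lift the tin well clear of it.
- bay (a point): Centre of the empty bay's floor, 6 mm above the worktop, on the rack's -y side. The bay is 70 mm wide (y) between dividers 66 long and 125 mm high, and 56 mm deep (x) between lips 7 mm higher than its floor; open at front, back and top; the front looks to -x. The tin fits with its y along the bay's y, so it is let in held by its broad faces, fingers at front and back.
- rack: The wooden rack, origin in the middle of its underside, axes as bay; 70 by 158 by 125 mm, fixed. The red tin stands in its other bay.
- coffee_tin: Red tin of the same size as the green one, standing in the rack's other (+y) bay; origin at the centre of its underside. Leave it.
- grinder: Chrome press-top grinder, 58 mm across, 134 mm high, loose; origin at the centre of its underside. Leave it.
- jar: White ceramic jar with blue lid, 84 mm across, 111 mm high, loose; origin at the centre of its underside. Leave it.
- oil: Green oil bottle, 60 mm across, 190 mm high, loose; origin at the centre of its underside. Leave it.
- bowl: Blue bowl, 130 mm across, 50 mm high, loose; origin at the centre of its underside. Leave it.
- cupboard: The small cupboard, fixed, 180 deep, 250 wide, 146 mm high, origin in the middle of its underside; its front looks to its own -x (towards the robot). Its blue door is a panel 250 wide, 15 mm thick, 10 to 130 mm above the worktop, hinged at its -y end (the right, seen from the robot); the free end swings towards the robot, then to the right (counter-clockwise seen from above).
Not all that is in view belongs to the job. Of the things like the rack, leave any that is purple; of the rest the larger one is meant.

How it is judged:
By the outcome, as a careful person would: the job done as asked, in the order asked, and still so for the second after the job is handed in, with the robot touching nothing.
It also fails if it takes over 72 s, if anything falls off the work surface, if the arm or the gripper's body presses on something with over 40 N, if the wrist force passes 120 N, or if a joint passes its speed limit or range.

## Working session

There is one attempt and no reset: what is moved stays moved. The work goes in short steps, Python scripts to look and compute and a shell command to move; the robot and the scene stay as the last step left them, time stands still between calls to the robot, and variables do not carry over. Pictures are saved under pics/ and viewed, and the job is handed in when it is done.

```bash
ls; mkdir -p pics
python3 - <<'E'
from bench import *
import cv2,pickle
for n in("scene","top"):
    d=get_image(n); cv2.imwrite(f"pics/{n}0.png",d["pixels"]); print(n,d["K"],d["cam_to_world"])
    pickle.dump(d,open(f"pics/{n}0.pkl","wb"))
s=get_state(); print(s)
E
```

```text
pics
scene [[405.53366159   0.         254.9360564 ]
 [  0.         405.53366159 190.8550938 ]
 [  0.           0.           1.        ]] [[ 0.86939492  0.37978164 -0.31609869  1.02730085]
 [ 0.49410411 -0.66342792  0.5618937  -0.8078127 ]
 [ 0.00368821 -0.64469319 -0.76443253  1.17577482]
 [ 0.          0.          0.          1.        ]]
top [[469.19583314   0.         262.61454268]
 [  0.         469.19583314 187.61704492]
 [  0.           0.           1.        ]] [[ 0.02079628 -0.98627488  0.16379675  0.3264755 ]
 [-0.9995824  -0.01722337  0.02320325 -0.03577619]
 [-0.02006366 -0.16421089 -0.98622119  1.51823341]
 [ 0.          0.          0.          1.        ]]
{'time': 0.1, 'joint_positions': array([ 1.31511555,  0.32176639, -0.07009152,  1.45156902,  0.02262278,
        1.3708157 , -0.05688655]), 'qd': array([-4.11744892e-04, -2.36997049e-03,  4.84571176e-04, -3.05328989e-03,
       -9.64617423e-05, -1.82789663e-03, -1.34190399e-03]), 'joint_torque': array([ 1.58744911e-05, -4.92571378e+01, -4.05769609e-01, -3.13397205e+01,
       -6.42814999e-02,  3.94923321e-02,  7.49543574e-05]), 'position': array([ 0.17303608, -0.62596883,  0.19585158]), 'tool_rot': array([ 1.00919364,  1.32636158, -1.00756336]), 'ft_force': array([ 0.12408689, -0.26161792,  0.22451329]), 'torque': array([-0.01411619, -0.04678453, -0.01763163]), 'grip_width': 1.0014050856968217}
```

View pics/scene0.png

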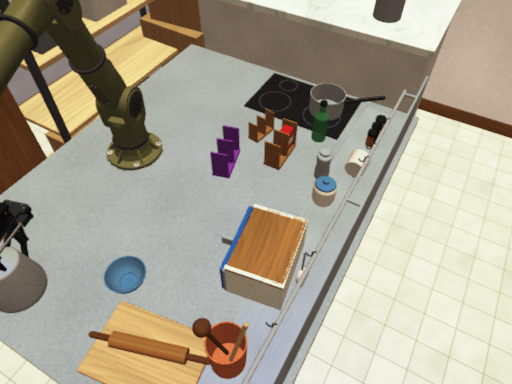

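View pics/top0.png

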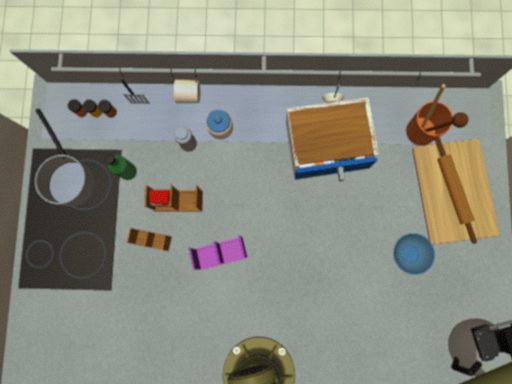

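The top view shows the cupboard at (332,137) with its blue door along (295,175)-(375,160) and the tab at (341,174). Three rack-like things are in view: brown with the red tin at (174,199), small brown at (149,239) and purple at (218,252). The larger brown one, which holds the red tin, fits the description. I'll confirm it in a crop.

Run:
```python
import cv2,pickle,numpy as np
t=pickle.load(open("pics/top0.pkl","rb"))["pixels"]
a=cv2.resize(t[170:275,115:255],None,fx=5.5,fy=5.5,interpolation=cv2.INTER_CUBIC)
cv2.imwrite("pics/crop_rack.png",a)
a=cv2.resize(t[85:190,275:390],None,fx=5.5,fy=5.5,interpolation=cv2.INTER_CUBIC)
cv2.imwrite("pics/crop_cup.png",a)
```

```text
(no output)
```

View pics/crop_rack.png

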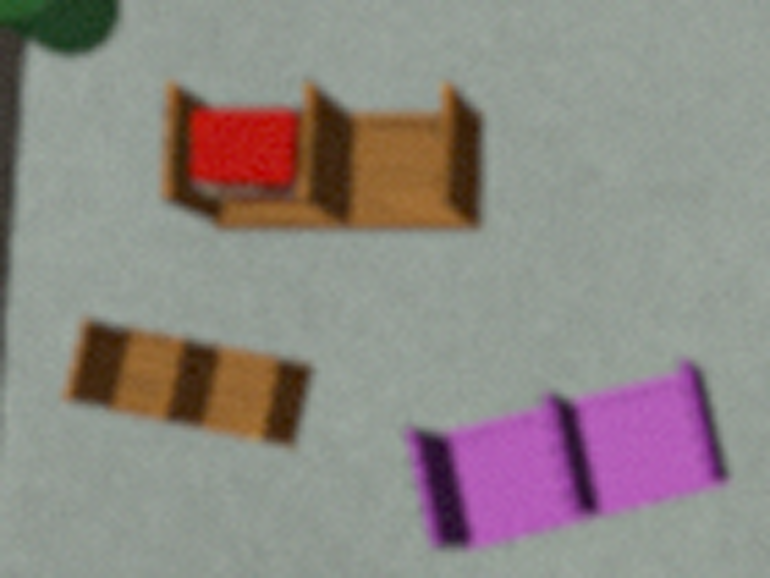

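View pics/crop_cup.png

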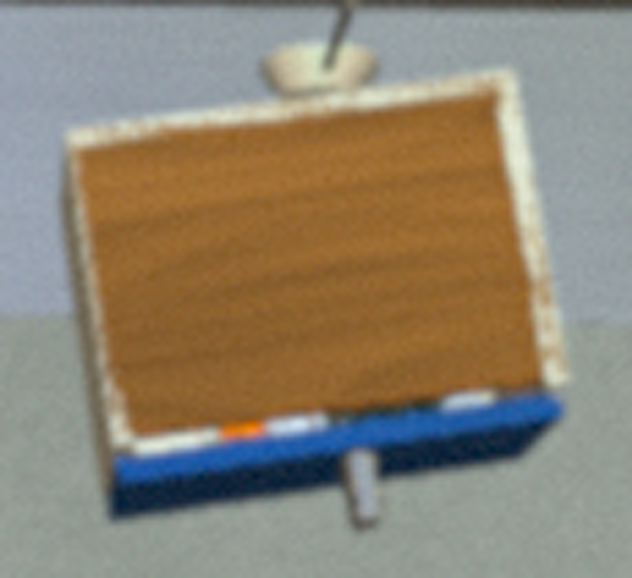

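```bash
cat > h.py <<'E'
import cv2,pickle,numpy as np
from bench import *
def grab(n,tag):
    d=get_image(n); cv2.imwrite(f"pics/{n}_{tag}.png",d["pixels"]); pickle.dump(d,open(f"pics/{n}_{tag}.pkl","wb")); return d
def load(n,tag): return pickle.load(open(f"pics/{n}_{tag}.pkl","rb"))
def ray(d,uv,z):
    uv=np.atleast_2d(np.asarray(uv,float)); T=d["cam_to_world"]
    r=np.c_[uv,np.ones(len(uv))]@np.linalg.inv(d["K"]).T@T[:3,:3].T
    o=T[:3,3]; return (o+r*((z-o[2])/r[:,2])[:,None])
def proj(d,P):
    P=np.atleast_2d(P);T=d["cam_to_world"]; c=(P-T[:3,3])@T[:3,:3]; q=c@d["K"].T; return q[:,:2]/q[:,2:]
def crop(d,r0,r1,c0,c1,f,name):
    cv2.imwrite(f"pics/{name}.png",cv2.resize(d["pixels"][r0:r1,c0:c1],None,fx=f,fy=f,interpolation=cv2.INTER_CUBIC))
def rect(d,m,z):
    n,l,st,_=cv2.connectedComponentsWithStats(m.astype(np.uint8)); k=1+np.argmax(st[1:,4]); m=(l==k).astype(np.uint8)
    v,u=np.nonzero(m); P=ray(d,np.c_[u,v],z)[:,:2]
    r=cv2.minAreaRect((P*1000).astype(np.float32)); return m.sum(),r,cv2.boxPoints(r),P.mean(0)
E
cp pics/top0.pkl pics/top_0.pkl; cp pics/scene0.pkl pics/scene_0.pkl
python3 - <<'E'
from h import *
d=load("top","0"); hsv=cv2.cvtColor(d["pixels"],cv2.COLOR_BGR2HSV); H,S,V=cv2.split(hsv)
R=np.zeros(H.shape,bool); R[85:190,275:390]=1
blue=(H>100)&(H<125)&(S>150)&R
print(np.percentile(V[blue],[5,25,50,75,95]))
print("doortop",rect(d,blue&(V>120),.130))
wood=(H<22)&(H>8)&(S>120)&R
print("roof",rect(d,wood,.146))
steel=(S<60)&R&(V>100)
org=(H<14)&(S>180)&(V>200)&R; print("org",rect(d,org,.112), np.argwhere(org).mean(0))
R[:]=0;R[170:215,140:210]=1
print("red",rect(d,((H<5)|(H>175))&(S>180)&R,.106))
br=(H<22)&(H>5)&(S>100)&R
print("rack base?",rect(d,br,0.006))
v,u=np.nonzero(br);print(u.min(),u.max(),v.min(),v.max())
print(proj(d,get_state()["position"]))
E
```

```text
[ 56.   61.  110.  163.  171.1]
doortop (np.uint64(304), ((632.6786499023438, -222.76333618164062), (14.357234001159668, 243.56141662597656), 9.799905776977539), array([[ 604.8768 , -103.98148],
       [ 646.3328 , -343.9889 ],
       [ 660.4805 , -341.5452 ],
       [ 619.0245 , -101.53778]], dtype=float32), array([ 0.63242281, -0.22689714]))
roof (np.uint64(4050), ((724.653076171875, -206.31130981445312), (173.10507202148438, 232.7732696533203), 9.46864128112793), array([[ 620.13324, -105.74891],
       [ 658.4262 , -335.35083],
       [ 829.1729 , -306.87372],
       [ 790.87994,  -77.27179]], dtype=float32), array([ 0.72536698, -0.20550801]))
org (np.uint64(1), ((639.3959350585938, -176.6033477783203), (0.0, 0.0), 0.0), array([[ 639.39594, -176.60335],
       [ 639.39594, -176.60335],
       [ 639.39594, -176.60335],
       [ 639.39594, -176.60335]], dtype=float32), array([ 0.63939596, -0.17660335])) [163. 320.]
red (np.uint64(237), ((527.1301879882812, 314.1617431640625), (59.13205337524414, 39.33717346191406), 87.17312622070312), array([[506.0274 , 285.6017 ],
       [545.3167 , 283.66165],
       [548.233  , 342.72177],
       [508.94366, 344.66183]], dtype=float32), array([0.52764312, 0.31401154]))
rack base? (np.uint64(905), ((539.9952392578125, 292.4999694824219), (82.66815948486328, 186.34043884277344), 1.0563437938690186), array([[496.95053, 384.89233],
       [500.38583, 198.58356],
       [583.0399 , 200.1076 ],
       [579.6046 , 386.41638]], dtype=float32), array([0.53091104, 0.27602676]))
145 201 185 210
[[490.02626346 328.02276157]]
```

Run:
```python
from h import *
from scipy.spatial.transform import Rotation as Rn
d=load("top","0"); crop(d,178,216,140,207,11,"rt"); 
s=load("scene","0"); crop(s,105,175,240,305,8,"rs"); crop(s,195,310,215,315,5.2,"cs")
print(Rn.from_rotvec(get_state()["tool_rot"]).as_matrix())
```

```text
[[-5.82011858e-04  9.63815279e-01  2.66570383e-01]
 [ 1.67316570e-03  2.66570993e-01 -9.63813834e-01]
 [-9.99998431e-01 -1.14934659e-04 -1.76777015e-03]]
```

View pics/rt.png

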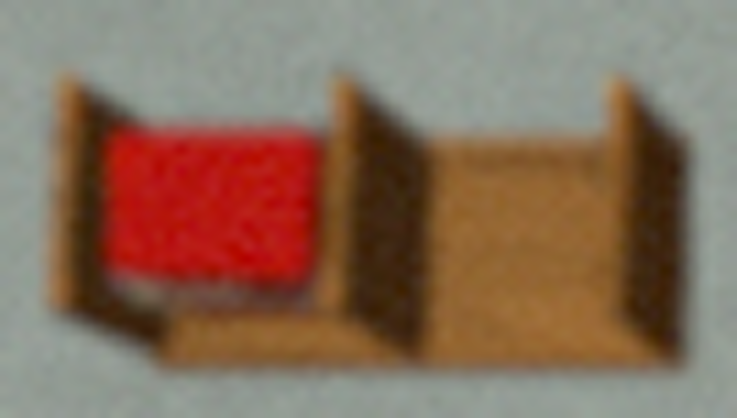

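View pics/rs.png

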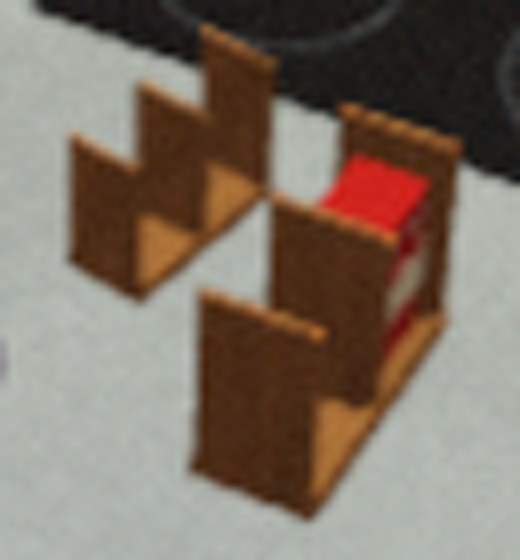

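View pics/cs.png

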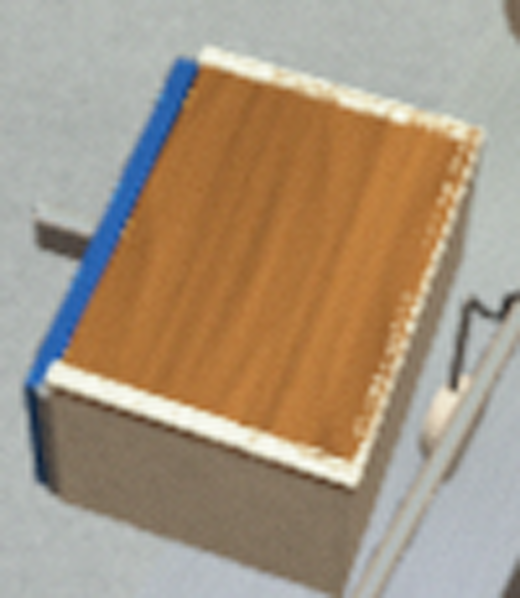

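The rack with the red tin is confirmed as the larger brown one. In the top crop its divider tops are at columns 62–68, 340 and 618, and its empty -y bay is on the right.

Run:
```python
from h import *
def px(l,c0,r0,f): return [((x+.5)/f-.5+c0,(y+.5)/f-.5+r0) for x,y in l]
d=load("top","0"); s=load("scene","0"); np.set_printoptions(precision=4,suppress=True)
print("top div tops LB LF MB RB\n",ray(d,px([(67,75),(60,308),(344,75),(622,75)],140,178,11),.125))
print("top bottoms RB RF LF\n",ray(d,px([(688,140),(683,363),(160,363)],140,178,11),0))
print("scene R top back/front, bottoms\n",ray(s,px([(202,290),(325,337)],240,105,8),.125),ray(s,px([(192,470),(310,519),(445,322)],240,105,8),0))
print("scene M tops, L tops",ray(s,px([(275,195),(395,240),(343,103),(460,150)],240,105,8),.125))
print("door top scene: free outer, free inner, hinge outer, ",ray(s,px([(178,57),(200,65),(27,385),(45,388)],215,195,5.2),.130))
print("tab scene tip top, ",ray(s,px([(36,207),(95,230)],215,195,5.2),.125))
print("top: door free outer, hinge outer, hinge inner",ray(d,px([(115,480),(562,410),(556,395)],275,85,5.5),.13))
print("tab top: tip centre, root",ray(d,px([(366,520),(358,455)],275,85,5.5),[.125]))
print("catch", ray(d,px([(242,430)],275,85,5.5),.112))
print("tin",ray(d,px([(382,413)],275,85,5.5),.125))
print("grinder,jar,oil,bowl,purple", ray(d,[(183,135)],.134),ray(d,[(218,119)],.111),ray(d,[(118,162)],.19),ray(d,[(413,253)],.05),ray(d,[(243,240),(240,262),(220,252)],.06))
```

```text
top div tops LB LF MB RB
 [[0.5617 0.3516 0.125 ]
 [0.4971 0.3496 0.125 ]
 [0.563  0.275  0.125 ]
 [0.5643 0.1983 0.125 ]]
top bottoms RB RF LF
 [[0.5663 0.1987 0.    ]
 [0.4993 0.1974 0.    ]
 [0.4964 0.3532 0.    ]]
scene R top back/front, bottoms
 [[0.5028 0.1985 0.125 ]
 [0.568  0.1989 0.125 ]] [[0.4996 0.1997 0.    ]
 [0.5667 0.1993 0.    ]
 [0.5628 0.3601 0.    ]]
scene M tops, L tops [[0.5012 0.2753 0.125 ]
 [0.5664 0.2753 0.125 ]
 [0.4984 0.3534 0.125 ]
 [0.5648 0.3502 0.125 ]]
door top scene: free outer, free inner, hinge outer,  [[ 0.6086 -0.1038  0.13  ]
 [ 0.6238 -0.1024  0.13  ]
 [ 0.6523 -0.3466  0.13  ]
 [ 0.662  -0.3432  0.13  ]]
tab scene tip top,  [[ 0.5901 -0.2409  0.125 ]
 [ 0.6293 -0.2373  0.125 ]]
top: door free outer, hinge outer, hinge inner [[ 0.6069 -0.1012  0.13  ]
 [ 0.6501 -0.3456  0.13  ]
 [ 0.6585 -0.3425  0.13  ]]
tab top: tip centre, root [[ 0.5879 -0.2388  0.125 ]
 [ 0.6241 -0.2347  0.125 ]]
catch [[ 0.64   -0.1723  0.112 ]]
tin [[ 0.648 -0.248  0.125]]
grinder,jar,oil,bowl,purple [[0.7153 0.2437 0.134 ]] [[0.775  0.1412 0.111 ]] [[0.6154 0.4187 0.19  ]] [[ 0.3742 -0.4689  0.05  ]] [[0.4032 0.0559 0.06  ]
 [0.3358 0.0632 0.06  ]
 [0.365  0.1259 0.06  ]]
```

Both views agree to within a few mm:

| Item | Position (m) | Yaw / height |
|---|---|---|
| Hinge | (0.664, -0.345) | yaw 9.8° |
| Tab | (0.608, -0.238) | – |
| Bay centre | (0.533, 0.238) | yaw 1° |

I'm moving to the tab.

```bash
python3 -m handwheel '[{"xyz":[3,2.7,0],"angular":[0,0,-2]},{"xyz":[3,2.7,0],"angular":[0,0,-2]},{"xyz":[3,2.7,0],"angular":[0,0,-2]},{"xyz":[3,2.7,0],"angular":[0,0,0]},{"xyz":[3,2.7,0],"angular":[0,0,0]}]' 6 30
```

```text
time: 0.52
position: [0.3125, -0.4924, 0.1915]
tool_rot: [1.107, 1.28, -1.114]
ft_force: [0.8, -1.1, -0.8]
grip_width: 0.73
```

```bash
python3 -m handwheel '[{"xyz":[3.2,2.7,0.2],"angular":[0,0,0]},{"xyz":[3.2,2.7,0],"angular":[0,0,0]},{"xyz":[3.2,2.7,0],"angular":[0,0,0]},{"xyz":[3.2,2.7,0],"angular":[0,0,0]},{"xyz":[3.2,2.7,0],"angular":[0,0,0]}]'; python3 -m handwheel '[{"xyz":[3.3,2.7,0],"angular":[0,0,0]},{"xyz":[3.3,2.7,0],"angular":[0,0,0]},{"xyz":[3.3,2.7,0],"angular":[0,0,0]},{"xyz":[2,1,0],"angular":[0,0,0]},{"xyz":[0,0,0],"angular":[0,0,0]}]'
```

```text
time: 0.93
position: [0.4698, -0.355, 0.192]
tool_rot: [1.108, 1.282, -1.116]
ft_force: [0.2, -0.6, 0.6]
grip_width: 0.689
time: 1.35
position: [0.5925, -0.2523, 0.1898]
tool_rot: [1.104, 1.292, -1.102]
ft_force: [-0.4, 0.6, -0.2]
grip_width: 0.689
```

```bash
cat >> h.py <<'E'
def st():
    from scipy.spatial.transform import Rotation as Rn
    s=get_state(); M=Rn.from_rotvec(s["tool_rot"]).as_matrix(); 
    print("t",round(s["time"],2),"pos",s["position"].round(4),"jaw deg",round(float(np.degrees(np.arctan2(M[1,2],M[0,2]))),1),"toolx",M[:,0].round(3),"F",s["ft_force"].round(1),"w mm",round(87*s["grip_width"],1),"q",s["joint_positions"].round(2)); return s
E
python3 -c "
from h import *
st()"
```

```text
t 1.35 pos [ 0.5925 -0.2523  0.1898] jaw deg -81.6 toolx [-0.012  0.012 -1.   ] F [-0.4  0.6 -0.2] w mm 60.0 q [ 0.66  0.35 -0.38  1.45  0.12  1.38 -1.15]
```

```bash
python3 -m handwheel '[{"xyz":[1.3,1.3,0],"angular":[0.7,0.7,1]},{"xyz":[0.4,0.3,-1.5],"angular":[0,0,0]},{"xyz":[0,0,-3],"angular":[0,0,0]},{"xyz":[0,0,-3],"angular":[0,0,0]},{"xyz":[0,0,-1.2],"angular":[0,0,0]}]'
python3 - <<'E'
from h import *
st(); d=grab("top","1"); crop(d,85,200,270,390,5,"c1"); d=grab("scene","1"); crop(d,175,290,200,315,5,"c1s")
E
```

```text
time: 1.77
position: [0.6104, -0.236, 0.0992]
tool_rot: [1.092, 1.314, -1.088]
ft_force: [-0.8, -0.5, 0.3]
grip_width: 0.687
t 1.77 pos [ 0.6104 -0.236   0.0992] jaw deg -80.4 toolx [-0.021  0.021 -1.   ] F [-0.8 -0.5  0.3] w mm 59.8 q [ 0.63  0.44 -0.38  1.52  0.15  1.24 -1.18]
```

View pics/c1s.png

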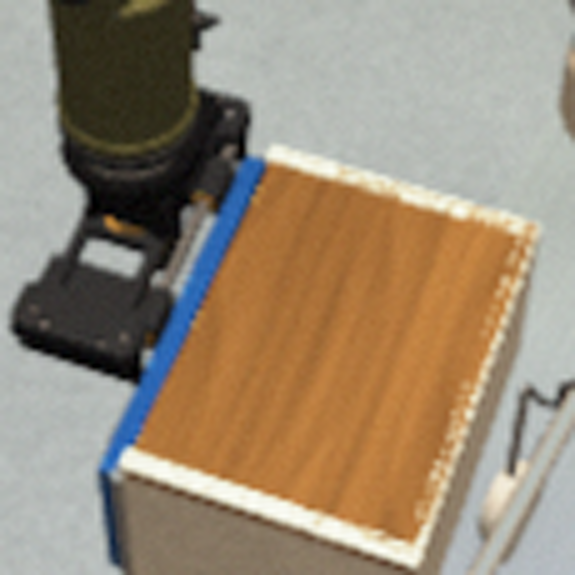

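```bash
python3 -m handwheel '[{"xyz":[-0.2,0,0],"angular":[-1.2,-1.2,0]},{"xyz":[0,0,0],"angular":[0,0,0]},{"xyz":[0,0,0],"angular":[0,0,0]},{"xyz":[0,0,0],"angular":[0,0,0]},{"xyz":[0,0,0],"angular":[0,0,0]}]' 0.5 25;  python3 - <<'E'
from h import *
st()
h=np.array([.664,-.345]); p=get_state()["position"][:2]-h
for a in (0,.1,.2,.27,.3,.32):
    c,s=np.cos(a),np.sin(a); print(a,((np.array([[c,-s],[s,c]])@p-p)*100).round(2))
E
```

```text
time: 2.28
position: [0.6062, -0.2413, 0.1014]
tool_rot: [1.088, 1.279, -1.092]
ft_force: [0.3, 0.5, 0.5]
grip_width: 0.394
t 2.28 pos [ 0.6062 -0.2413  0.1014] jaw deg -80.8 toolx [-0.001 -0.003 -1.   ] F [0.3 0.5 0.5] w mm 34.3 q [ 0.63  0.41 -0.38  1.55  0.16  1.21 -1.19]
0 [0. 0.]
0.1 [-1.01 -0.63]
0.2 [-1.94 -1.35]
0.27 [-2.56 -1.92]
0.3 [-2.81 -2.17]
0.32 [-2.97 -2.34]
```

```bash
python3 -m handwheel '[{"xyz":[0,0.2,0],"angular":[0,0,0]},{"xyz":[0,0,0],"angular":[0,0,0]},{"xyz":[0,0,0],"angular":[0,0,0]},{"xyz":[0,0,0],"angular":[0,0,0]},{"xyz":[0,0,0],"angular":[0,0,0]}]'
```

```text
time: 2.7
position: [0.6079, -0.2402, 0.1036]
tool_rot: [1.089, 1.276, -1.091]
ft_force: [-0.1, 0.4, -0.2]
grip_width: 0.08
```

Run:
```python
from h import *
st(); d=grab("top","2"); crop(d,100,215,280,400,5,"c2"); d=grab("scene","2"); crop(d,175,290,200,315,5,"c2s")
```

```text
t 2.7 pos [ 0.6079 -0.2402  0.1036] jaw deg -80.9 toolx [ 0.003 -0.004 -1.   ] F [-0.1  0.4 -0.2] w mm 7.0 q [ 0.63  0.41 -0.38  1.55  0.16  1.21 -1.19]
```

View pics/c2s.png

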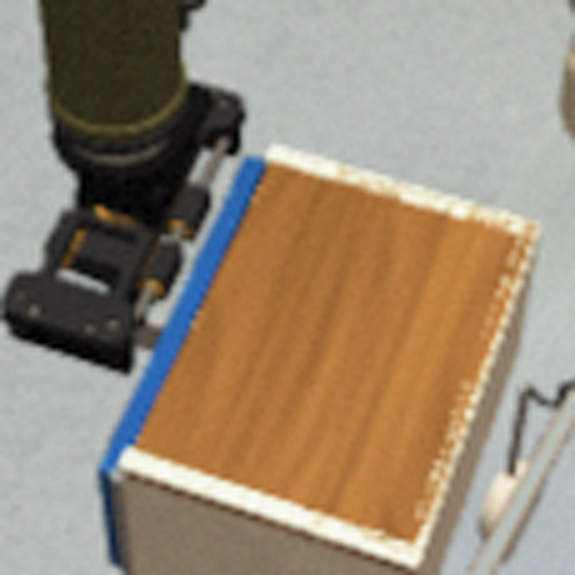

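View pics/c2.png

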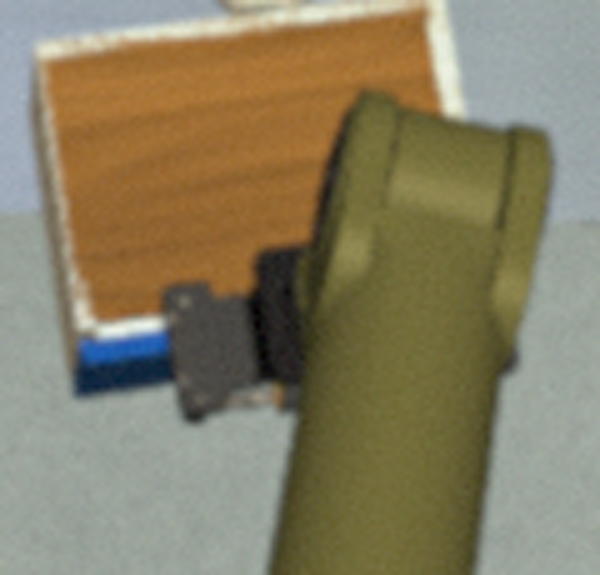

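Run:
```python
from h import *
s=load("scene","2"); p=get_state()["position"]
for P in (p,p+[0,0,.07],[.608,-.238,.125],[.5885,-.241,.125],[.628,-.235,.125]):
    q=proj(s,P)[0]; print(q, (q-[200,175])*5)
crop(s,215,265,210,260,12,"c2z"); crop(load("scene","0"),215,265,210,260,12,"c0z")
```

```text
[226.80682501 240.42217287] [134.03412505 327.11086435]
[225.65675432 227.57165088] [128.28377161 262.85825442]
[226.88791195 236.10932448] [134.43955977 305.5466224 ]
[221.05612398 234.20617053] [105.28061989 296.03085267]
[232.89951376 238.09359716] [164.49756882 315.46798581]
```

View pics/c2z.png

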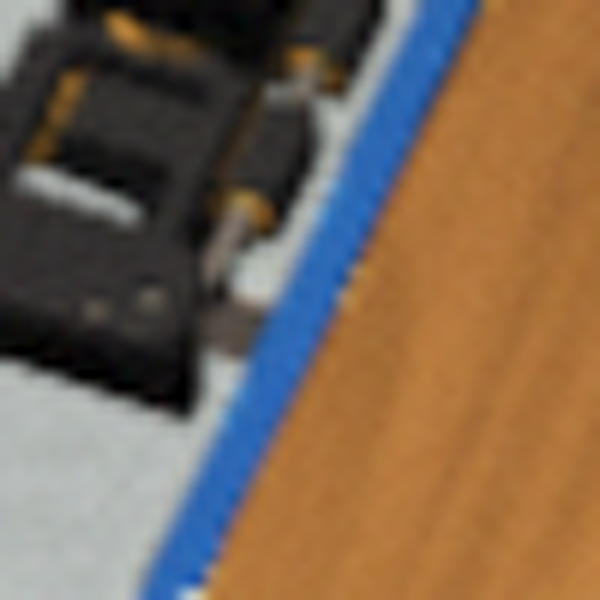

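View pics/c0z.png

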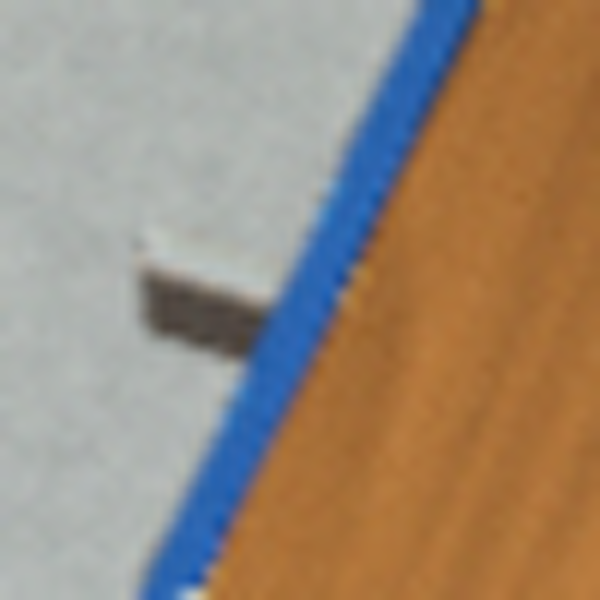

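```bash
python3 -m handwheel '[{"xyz":[0,0,0],"angular":[0,0,0]},{"xyz":[0,0,0],"angular":[0,0,0]}]' 0 25
```

```text
time: 2.97
position: [0.6077, -0.2401, 0.1033]
tool_rot: [1.089, 1.276, -1.092]
ft_force: [-0.6, 0.2, 0.6]
grip_width: 0.017
```

Run:
```python
from h import *
np.set_printoptions(precision=4,suppress=True)
s=load("scene","0"); f=lambda x,y:(210+(x+.5)/12-.5,215+(y+.5)/12-.5)
print(ray(s,[f(145,268),f(262,308)],.125),ray(s,[f(152,325)],.09))
h=np.array([.664,-.345]);ex=np.array([.985,.17]);ey=np.array([-.17,.985])
print(h-.055*ex+.108*ey, h-.015*ex+.108*ey)
d=load("top","0"); crop(d,150,185,315,360,14,"tabtop")
print(proj(d,np.r_[get_state()["position"]]))
```

```text
[[ 0.5954 -0.2485  0.125 ]
 [ 0.628  -0.2439  0.125 ]] [[ 0.5923 -0.2441  0.09  ]]
[ 0.5915 -0.248 ] [ 0.6309 -0.2412]
[[340.4859 174.0527]]
```

View pics/tabtop.png

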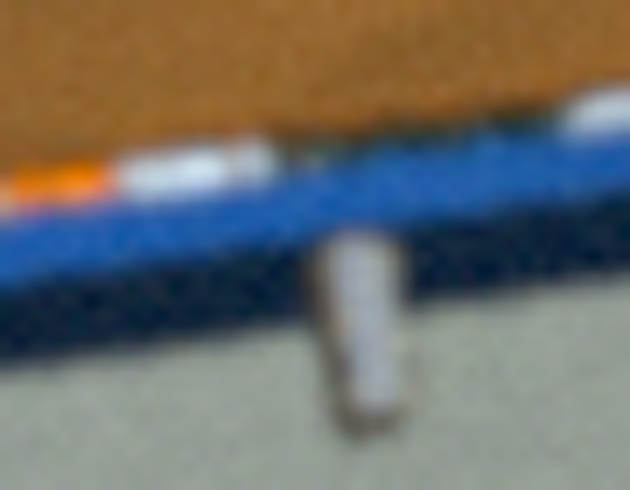

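Run:
```python
from h import *
st(); d=grab("scene","3"); crop(d,205,265,205,265,10,"c3z"); crop(load("scene","1"),205,265,205,265,10,"c1z")
```

```text
t 2.97 pos [ 0.6077 -0.2401  0.1033] jaw deg -80.9 toolx [ 0.002 -0.004 -1.   ] F [-0.6  0.2  0.6] w mm 1.5 q [ 0.63  0.41 -0.38  1.55  0.16  1.21 -1.19]
```

View pics/c3z.png

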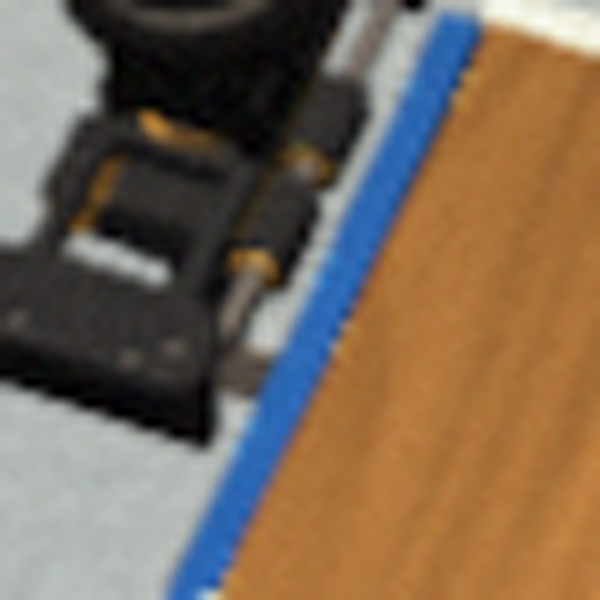

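View pics/c1z.png

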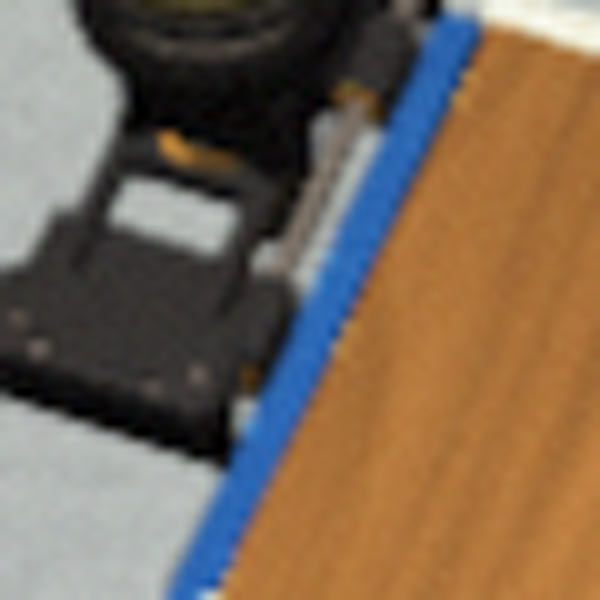

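Run:
```python
from h import *
d=load("top","0"); crop(d,300,384,430,512,7,"g0t"); s=load("scene","0"); crop(s,190,320,0,80,6,"g0s")
p=np.array([.173,-.627,.197]); M=None
z=np.array([.2666,-.9638,0])
for n,D,o,f in(("t",d,(430,300),7),("s",s,(0,190),6)):
    for q in(p,p+z*.0435,p-z*.0435,p+[0,0,.07]): print(n,(proj(D,q)[0]-o)*f)
```

```text
t [424.26369623 196.71172129]
t [532.51914994 168.17152715]
t [315.84940194 225.29379176]
t [512.59277782 221.9271883 ]
s [102.10125553 410.58627586]
s [ 42.85489445 492.4374999 ]
s [158.53543504 332.62019345]
s [ 31.05573248 327.95696844]
```

View pics/g0t.png

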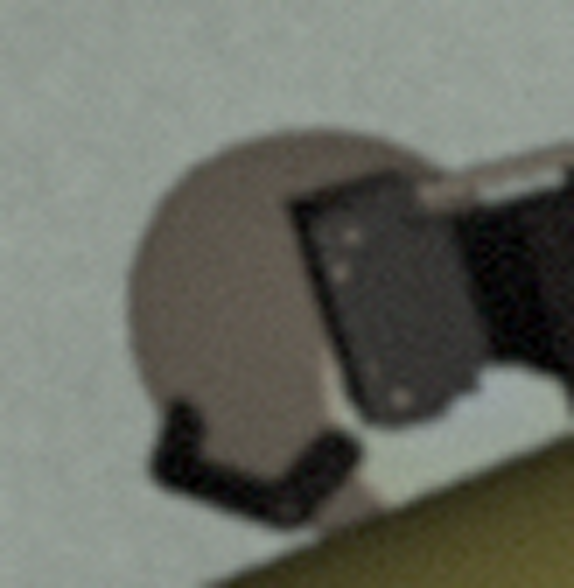

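View pics/g0s.png

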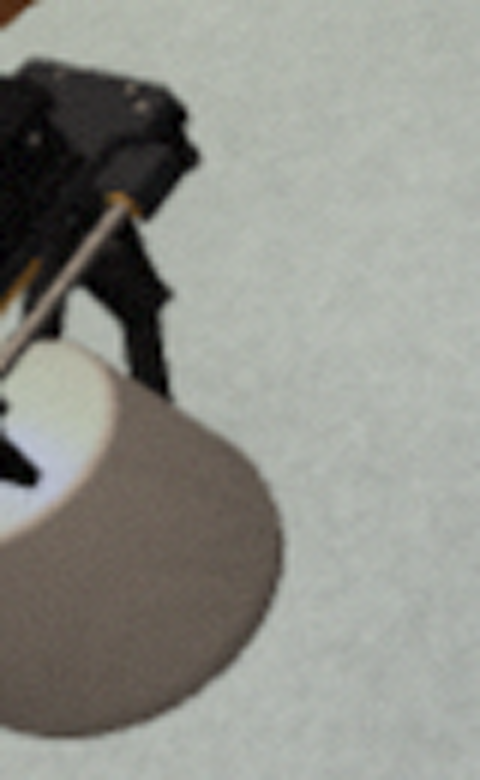

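Run:
```python
from h import *
d=grab("top","3")
```

```text
(no output)
```

View pics/scene_3.png

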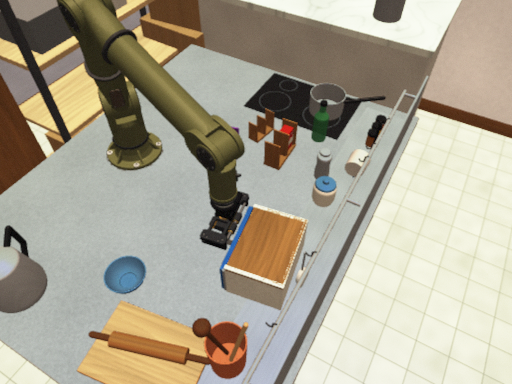

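View pics/top_3.png

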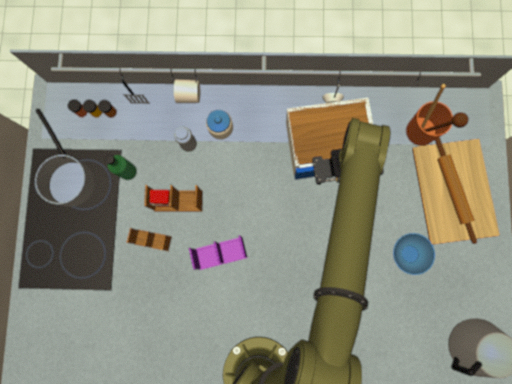

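The fingers shut without meeting the tab. I'll probe for it with small steps while watching the force.

```bash
python3 -m handwheel '[{"xyz":[0,0,-0.5],"angular":[0,0,0]},{"xyz":[0,0,-0.3],"angular":[0,0,0]}]'; python3 -m handwheel '[{"xyz":[0,0.4,0],"angular":[0,0,0]},{"xyz":[0,0.4,0],"angular":[0,0,0]}]'
```

```text
time: 3.23
position: [0.6102, -0.2396, 0.0996]
tool_rot: [1.091, 1.272, -1.088]
ft_force: [-6.2, 3.2, 21.2]
grip_width: 0.002
time: 3.4
position: [0.6112, -0.2325, 0.1014]
tool_rot: [1.092, 1.268, -1.088]
ft_force: [0.8, -0.4, -0.4]
grip_width: 0.003
```

```bash
python3 -m handwheel '[{"xyz":[-0.2,-0.4,2],"angular":[0,0,0]},{"xyz":[0,0,0.5],"angular":[0,0,0]},{"xyz":[0,0,0],"angular":[0,0,0]},{"xyz":[0,0,0],"angular":[0,0,0]},{"xyz":[0,0,0],"angular":[0,0,0]}]' 6 25; python3 -m handwheel '[{"xyz":[0,0,0],"angular":[0,0,0]},{"xyz":[0,0,0],"angular":[0,0,0]},{"xyz":[0,0,0],"angular":[0,0,0]},{"xyz":[0,0,0],"angular":[0,0,0]}]'
python3 - <<'E'
from h import *
st(); d=grab("top","4"); crop(d,140,200,300,370,8,"c4t"); d=grab("scene","4"); crop(d,205,265,205,265,10,"c4s")
E
```

```text
time: 3.82
position: [0.6081, -0.2336, 0.1235]
tool_rot: [1.09, 1.273, -1.087]
ft_force: [-0.8, -0.6, -0.2]
grip_width: 0.296
time: 4.15
position: [0.6066, -0.2329, 0.1202]
tool_rot: [1.09, 1.278, -1.089]
ft_force: [-0.3, 0.3, 0.2]
grip_width: 0.604
t 4.15 pos [ 0.6066 -0.2329  0.1202] jaw deg -80.8 toolx [ 0.003 -0.002 -1.   ] F [-0.3  0.3  0.2] w mm 52.5 q [ 0.63  0.39 -0.39  1.54  0.15  1.24 -1.19]
```

View pics/c4s.png

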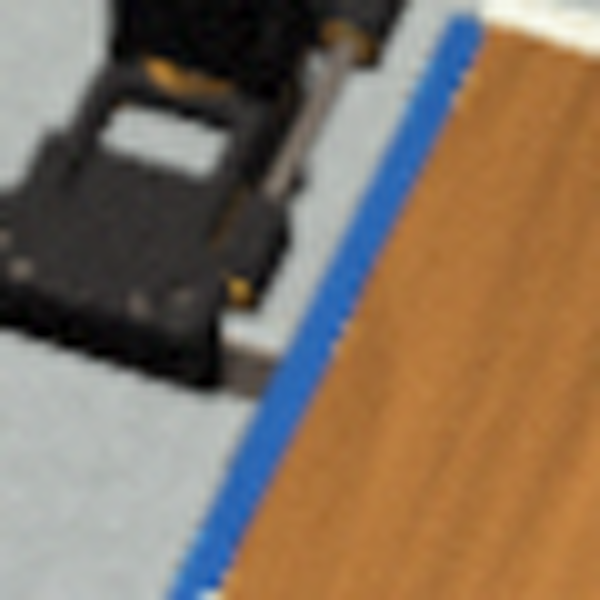

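```bash
python3 -m handwheel '[{"xyz":[0.2,-0.6,0],"angular":[0,0,0]},{"xyz":[0,0,-1.5],"angular":[0,0,0]},{"xyz":[0,0,-1.0],"angular":[0,0,0]},{"xyz":[0,0,-1.0],"angular":[0,0,0]},{"xyz":[0,0,-0.3],"angular":[0,0,0]}]' ; python3 -m handwheel '[{"xyz":[0,0,0],"angular":[0,0,0]},{"xyz":[0,0,0],"angular":[0,0,0]},{"xyz":[0,0,0],"angular":[0,0,0]},{"xyz":[0,0,0],"angular":[0,0,0]},{"xyz":[0,0,0],"angular":[0,0,0]}]' 0.5
```

```text
time: 4.67
position: [0.6103, -0.2412, 0.0821]
tool_rot: [1.09, 1.273, -1.088]
ft_force: [-0.8, 0.3, -0.9]
grip_width: 0.689
time: 5.08
position: [0.61, -0.2414, 0.0815]
tool_rot: [1.09, 1.275, -1.089]
ft_force: [0.1, 0.2, 0.2]
grip_width: 0.401
```

```bash
python3 -m handwheel '[{"xyz":[0,0,0],"angular":[0,0,0]},{"xyz":[0,0,0],"angular":[0,0,0]},{"xyz":[0,0,0],"angular":[0,0,0]},{"xyz":[0,0,0],"angular":[0,0,0]},{"xyz":[0,0,0],"angular":[0,0,0]}]'; python3 -m handwheel '[{"xyz":[0,0,0],"angular":[0,0,0]},{"xyz":[0,0,0],"angular":[0,0,0]}]'
```

```text
time: 5.5
position: [0.6099, -0.2382, 0.0824]
tool_rot: [1.091, 1.278, -1.086]
ft_force: [-0.1, 0.7, 0.6]
grip_width: 0.163
time: 5.67
position: [0.6099, -0.2381, 0.0824]
tool_rot: [1.092, 1.278, -1.086]
ft_force: [0.5, 0.9, -0.5]
grip_width: 0.158
```

```bash
python3 -m handwheel '[{"xyz":[-0.5,-0.3,0],"angular":[0,0,2.8]},{"xyz":[-0.5,-0.3,0],"angular":[0,0,2.8]},{"xyz":[-0.5,-0.35,0],"angular":[0,0,2.8]},{"xyz":[-0.5,-0.35,0],"angular":[0,0,2.8]},{"xyz":[-0.3,-0.25,0],"angular":[0,0,2]}]'
python3 - <<'E'
from h import *
st()
E
```

```text
time: 6.08
position: [0.5858, -0.2538, 0.0824]
tool_rot: [0.912, 1.371, -0.907]
ft_force: [-0.8, 1.3, -0.7]
grip_width: 0.154
t 6.08 pos [ 0.5858 -0.2538  0.0824] jaw deg -67.1 toolx [ 0.003  0.002 -1.   ] F [-0.8  1.3 -0.7] w mm 13.4 q [ 0.7   0.4  -0.42  1.61  0.17  1.17 -0.92]
```

```bash
python3 -m handwheel '[{"xyz":[-0.3,-0.3,0],"angular":[0,0,1.5]},{"xyz":[-0.1,-0.1,0],"angular":[0,0,0.5]},{"xyz":[0,0,0],"angular":[0,0,0]}]'
python3 - <<'E'
from h import *
st();d=grab("top","5"); crop(d,85,205,280,400,5,"c5t"); d=grab("scene","5"); crop(d,185,290,205,310,5.5,"c5s")
E
```

```text
time: 6.33
position: [0.5821, -0.2571, 0.0824]
tool_rot: [0.885, 1.383, -0.876]
ft_force: [-0.3, 1.1, -1.5]
grip_width: 0.158
t 6.33 pos [ 0.5821 -0.2571  0.0824] jaw deg -64.9 toolx [ 0.004  0.004 -1.   ] F [-0.3  1.1 -1.5] w mm 13.8 q [ 0.71  0.4  -0.42  1.61  0.17  1.16 -0.88]
```

View pics/c5s.png

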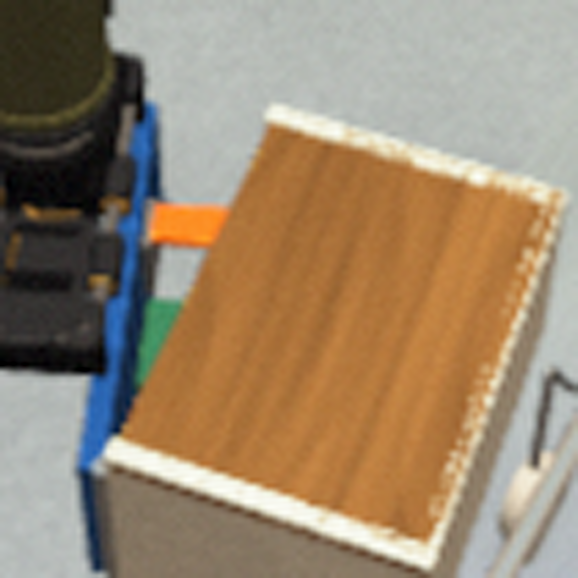

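View pics/c5t.png

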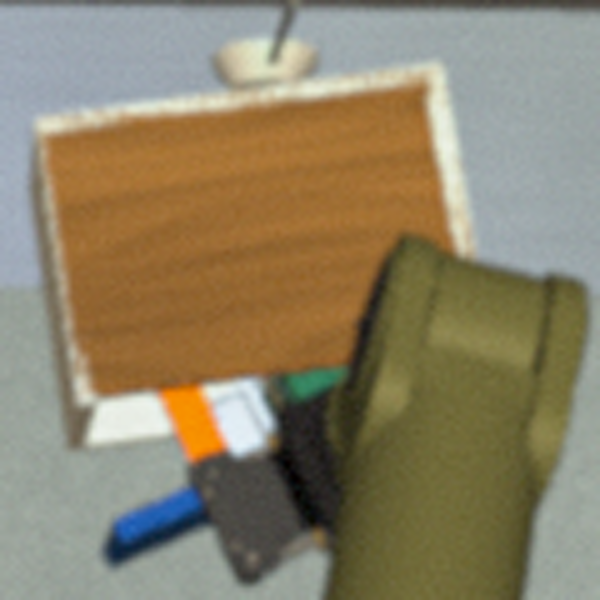

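The door is ajar: orange tongue at (190,225) in the scene crop, green tin at (160,340). I'll release the tab and rise.

```bash
python3 -m handwheel '[{"xyz":[0,0,0],"angular":[0,0,0]},{"xyz":[0,0,0],"angular":[0,0,0]},{"xyz":[0,0,0],"angular":[0,0,0]},{"xyz":[0,0,0],"angular":[0,0,0]}]' 3.5; python3 -m handwheel '[{"xyz":[0,0,3],"angular":[0,0,0]},{"xyz":[0,0,3.5],"angular":[0,0,0]},{"xyz":[0,0,3.5],"angular":[0,0,0]},{"xyz":[-2,-2,1],"angular":[0,0,0]},{"xyz":[-3,-2,0],"angular":[0,0,0]}]'; python3 -m handwheel '[{"xyz":[-3,-2,0],"angular":[0,0,0]},{"xyz":[-3,-2,0],"angular":[0,0,0]},{"xyz":[-2,-1,0],"angular":[0,0,0]}]' 0 25
python3 - <<'E'
from h import *
st();d=grab("top","6"); crop(d,85,205,280,400,5,"c6t"); d=grab("scene","6"); crop(d,185,290,205,310,5.5,"c6s")
E
```

```text
time: 6.77
position: [0.5825, -0.2585, 0.083]
tool_rot: [0.885, 1.381, -0.879]
ft_force: [-0.5, -0.0, -0.6]
grip_width: 0.36
time: 7.18
position: [0.5347, -0.2914, 0.1949]
tool_rot: [0.879, 1.389, -0.867]
ft_force: [-1.6, -2.0, -0.2]
grip_width: 0.402
time: 7.43
position: [0.4524, -0.345, 0.1984]
tool_rot: [0.876, 1.383, -0.867]
ft_force: [0.9, -1.1, 0.2]
grip_width: 0.259
t 7.43 pos [ 0.4524 -0.345   0.1984] jaw deg -64.3 toolx [ 0.008  0.002 -1.   ] F [ 0.9 -1.1  0.2] w mm 22.6 q [ 0.94  0.16 -0.37  1.65  0.05  1.33 -0.56]
```

View pics/c6s.png

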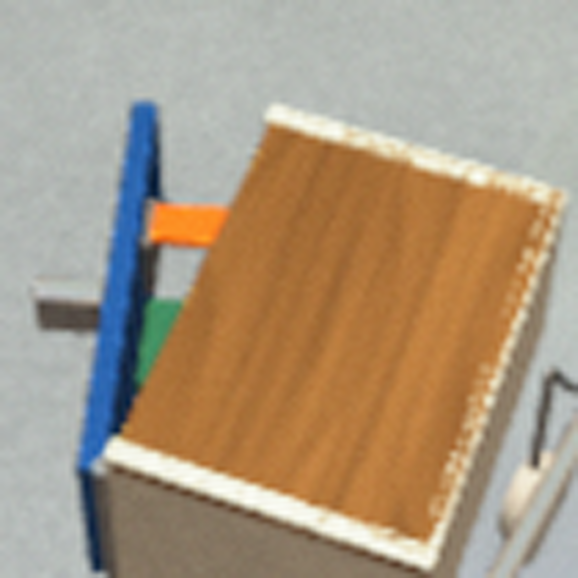

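View pics/c6t.png

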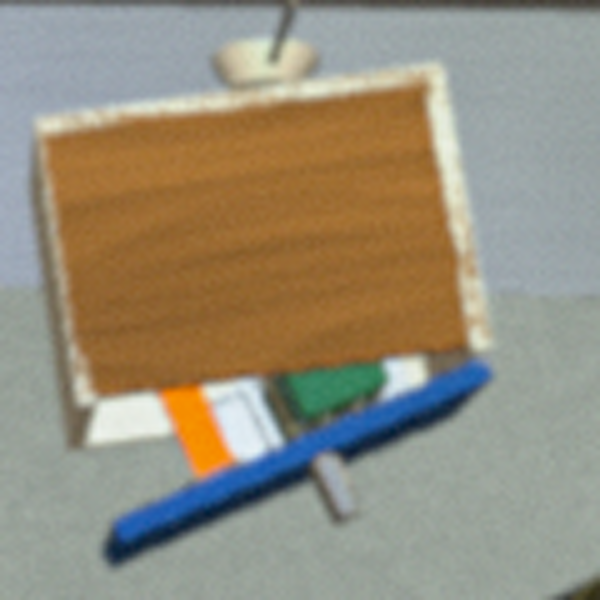

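View pics/scene_6.png

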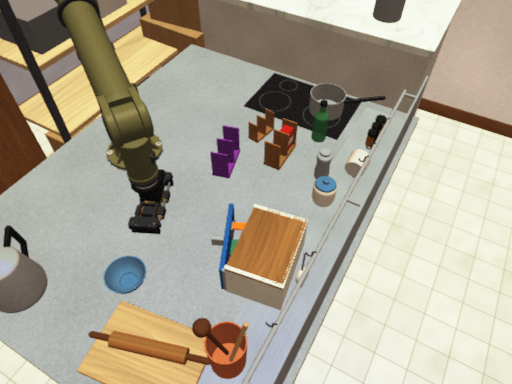

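Run:
```python
from h import *
np.set_printoptions(precision=4,suppress=True)
d=load("top","6"); s=load("scene","6")
H,S,V=cv2.split(cv2.cvtColor(d["pixels"],cv2.COLOR_BGR2HSV)); R=np.zeros(H.shape,bool); R[150:205,290:390]=1
blue=(H>100)&(H<125)&(S>150)&R&(V>110); n,r,b,c=rect(d,blue,.13); print(r,b)
org=(H<16)&(S>180)&(V>180)&R; n,r2,b2,c2=rect(d,org,.112); print("org top",n,r2,b2,c2)
H,S,V=cv2.split(cv2.cvtColor(s["pixels"],cv2.COLOR_BGR2HSV)); R[:]=0; R[215:235,228:250]=1
org=(H<16)&(S>200)&(V>230)&R; n,r2,b2,c2=rect(s,org,.112); print("org scene",n,r2,b2,c2)
f=lambda x,y:(205+(x+.5)/5.5-.5,185+(y+.5)/5.5-.5)
print("scene door corners", ray(s,[f(132,103),f(155,103),f(78,468)],.13))
g=lambda x,y:(280+(x+.5)/5-.5,85+(y+.5)/5-.5)
print("top org far edge corners at door", ray(d,[g(192,478),g(236,462),g(160,392),g(200,386)],.112), "door free outer/hinge",ray(d,[g(115,540),g(490,378),g(484,362)],.13))
p=get_state()["position"]; print("tcp px",proj(s,p)); crop(s,160,250,110,190,7,"g6")
print((proj(s,p)[0]-[110,160])*7)
```

```text
((599.4235229492188, -233.82998657226562), (14.118585586547852, 241.5353240966797), 25.14975929260254) [[ 541.7089 -127.5112]
 [ 644.358  -346.149 ]
 [ 657.1381 -340.1488]
 [ 554.4891 -121.511 ]]
org top 3 ((636.2007446289062, -154.3433074951172), (6.922270774841309, 1.3782998323440552), 26.351890563964844) [[ 632.7934 -155.2621]
 [ 633.4052 -156.4972]
 [ 639.6081 -153.4245]
 [ 638.9963 -152.1894]] [ 0.6359 -0.1542]
org scene 61 ((614.7420654296875, -177.31741333007812), (38.38279724121094, 19.52689552307129), 29.758434295654297) [[ 593.2355 -178.3671]
 [ 602.9276 -195.3189]
 [ 636.2486 -176.2678]
 [ 626.5566 -159.316 ]] [ 0.6137 -0.1771]
scene door corners [[ 0.5462 -0.1287  0.13  ]
 [ 0.5581 -0.1219  0.13  ]
 [ 0.6516 -0.3509  0.13  ]]
top org far edge corners at door [[ 0.5858 -0.1706  0.112 ]
 [ 0.5962 -0.1973  0.112 ]
 [ 0.639  -0.151   0.112 ]
 [ 0.6431 -0.1754  0.112 ]] door free outer/hinge [[ 0.544  -0.123   0.13  ]
 [ 0.6469 -0.348   0.13  ]
 [ 0.6567 -0.3446  0.13  ]]
tcp px [[160.6087 226.6536]]
[354.2608 466.5749]
```

View pics/g6.png

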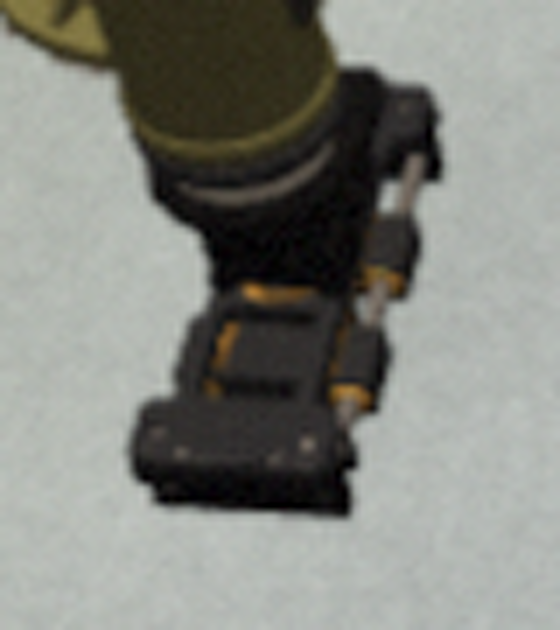

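Run:
```python
from h import *
s=load("scene","6"); p=get_state()["position"]
j=np.array([.434,-.901,0]);e=np.array([.901,.434,0])
for zz in (.23,.25,.27,.29,.31): print(zz,[((proj(s,p*[1,1,0]+[0,0,zz]+.095*j+k*.0375*e)[0]-[110,160])*7+3).round() for k in(1,-1)])
```

```text
0.23 [array([385., 629.]), array([195., 617.])]
0.25 [array([377., 601.]), array([183., 589.])]
0.27 [array([368., 572.]), array([172., 560.])]
0.29 [array([358., 543.]), array([160., 531.])]
0.31 [array([349., 512.]), array([147., 500.])]
```

Pad is at (0.605, -0.179) and the door at about 15.3° (0.267 rad). Both views agree within 2–3 mm. Next I'll go above the catch.

```bash
python3 -m handwheel '[{"xyz":[2.4,2.6,0],"angular":[0,0,0]},{"xyz":[2.8,3,0],"angular":[0,0,0]},{"xyz":[2.8,3,0],"angular":[0,0,0]},{"xyz":[2.8,3,0],"angular":[0,0,0]},{"xyz":[2.8,3,0],"angular":[0,0,0]}]' 0 25;python3 -m handwheel '[{"xyz":[2.0,2.4,0],"angular":[0,0,0]},{"xyz":[0,0,0],"angular":[0,0,0]}]'; python3 -c "
from h import *
st()"
```

```text
time: 7.95
position: [0.5833, -0.2082, 0.2]
tool_rot: [0.894, 1.369, -0.898]
ft_force: [0.4, -0.1, 0.1]
grip_width: 0.002
time: 8.12
position: [0.6106, -0.1698, 0.2002]
tool_rot: [0.891, 1.374, -0.88]
ft_force: [-0.8, 0.9, -0.1]
grip_width: 0.006
t 8.12 pos [ 0.6106 -0.1698  0.2002] jaw deg -65.3 toolx [ 0.011  0.001 -1.   ] F [-0.8  0.9 -0.1] w mm 0.5 q [ 0.63  0.31 -0.5   1.49  0.15  1.37 -1.02]
```

```bash
python3 -m handwheel '[{"xyz":[-0.5,-0.9,0],"angular":[0,0.5,0.5]},{"xyz":[0,0,-3],"angular":[0,0,0]},{"xyz":[0,0,-3],"angular":[0,0,0]},{"xyz":[0,0,-1],"angular":[0,0,0]},{"xyz":[0,0,0],"angular":[0,0,0]}]'
python3 - <<'E'
from h import *
st(); d=grab("scene","7"); crop(d,185,290,205,310,5.5,"c7s"); d=grab("top","7"); crop(d,85,205,280,400,5,"c7t")
E
```

```text
time: 8.53
position: [0.6079, -0.1772, 0.1301]
tool_rot: [0.875, 1.384, -0.87]
ft_force: [-0.4, 0.2, 0.0]
grip_width: 0.0
t 8.53 pos [ 0.6079 -0.1772  0.1301] jaw deg -64.3 toolx [ 0.005  0.    -1.   ] F [-0.4  0.2  0. ] w mm 0.0 q [ 0.63  0.36 -0.49  1.57  0.17  1.25 -1.01]
```

View pics/c7s.png

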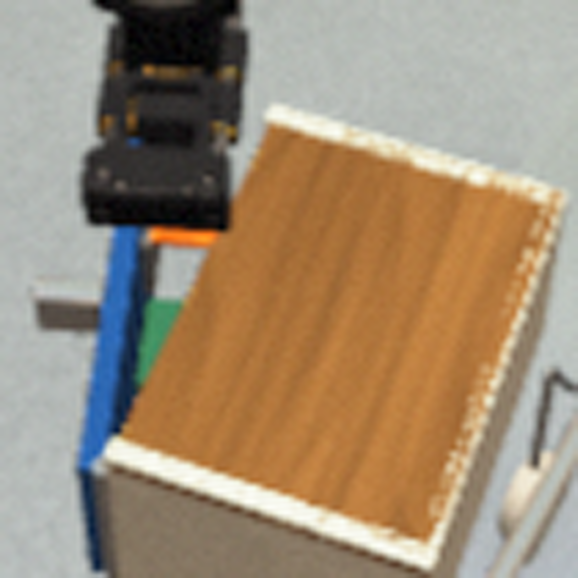

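View pics/c7t.png

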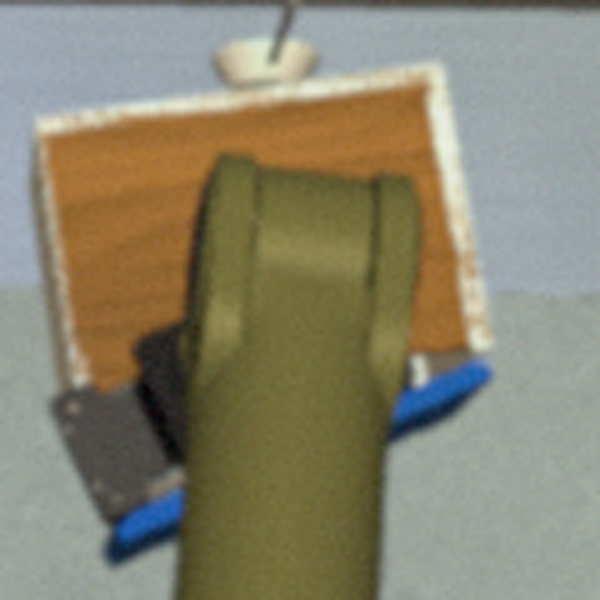

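```bash
python3 -m handwheel '[{"xyz":[-0.2,-0.2,-1],"angular":[0,0,0]},{"xyz":[0,0,-1],"angular":[0,0,0]},{"xyz":[0,0,-0.8],"angular":[0,0,0]},{"xyz":[0,0,-0.5],"angular":[0,0,0]}]' ;python3 -m handwheel '[{"xyz":[0,0,-0.6],"angular":[0,0,0]}]'
```

```text
time: 8.97
position: [0.6101, -0.183, 0.1032]
tool_rot: [0.877, 1.369, -0.869]
ft_force: [0.0, 1.0, 0.2]
grip_width: 0.005
time: 9.05
position: [0.6104, -0.1832, 0.0971]
tool_rot: [0.878, 1.369, -0.869]
ft_force: [-1.0, -0.1, -1.4]
grip_width: 0.002
```

```bash
python3 -m handwheel '[{"xyz":[-0.4,0.4,-0.5],"angular":[0,0,0]},{"xyz":[0,0,-0.5],"angular":[0,0,0]}]' ;python3 -m handwheel '[{"xyz":[0,0,-0.5],"angular":[0,0,0]}]'
```

```text
time: 9.22
position: [0.6059, -0.1787, 0.0858]
tool_rot: [0.878, 1.369, -0.869]
ft_force: [-1.1, 1.9, 2.6]
grip_width: 0.002
time: 9.3
position: [0.6061, -0.1786, 0.0807]
tool_rot: [0.877, 1.369, -0.868]
ft_force: [-0.1, -1.0, 3.1]
grip_width: 0.005
```

```bash
python3 -m handwheel '[{"xyz":[0,0,-0.5],"angular":[0,0,0]},{"xyz":[0,0,-0.3],"angular":[0,0,0]}]'; python3 -c "
from h import *
st()
h=np.array([.662,-.3455]); p=get_state()['position'][:2]-h
print(p)
for a in (.1,.2,.3,.5,.7,.9,1.05):
    c,s=np.cos(a),np.sin(a); print(a,((np.array([[c,-s],[s,c]])@p+h)).round(4))
"
```

```text
time: 9.47
position: [0.6068, -0.1784, 0.0731]
tool_rot: [0.877, 1.367, -0.868]
ft_force: [-1.5, 0.4, 5.6]
grip_width: 0.008
t 9.47 pos [ 0.6068 -0.1784  0.0731] jaw deg -64.5 toolx [ 0.02  -0.006 -1.   ] F [-1.5  0.4  5.6] w mm 0.7 q [ 0.63  0.39 -0.48  1.65  0.2   1.12 -1.03]
[-0.05519579  0.16711502]
0.1 [ 0.5904 -0.1847]
0.2 [ 0.5747 -0.1927]
0.3 [ 0.5599 -0.2022]
0.5 [ 0.5334 -0.2253]
0.7 [ 0.5121 -0.2532]
0.9 [ 0.4968 -0.2849]
1.05 [ 0.4896 -0.3102]
```

Catch pressed about 13 mm at 5.6 N. Now the pull.

```bash
python3 -m handwheel '[{"xyz":[-0.8,-0.4,-0.1],"angular":[0,0.5,0]},{"xyz":[-0.8,-0.4,-0.1],"angular":[0,0.5,1]},{"xyz":[-0.8,-0.4,0],"angular":[0,0,2.5]}]'; python3 -c "
from h import *
st()"
```

```text
time: 9.72
position: [0.5859, -0.1873, 0.0729]
tool_rot: [0.825, 1.4, -0.821]
ft_force: [0.8, 0.2, 5.0]
grip_width: 0.007
t 9.72 pos [ 0.5859 -0.1873  0.0729] jaw deg -60.6 toolx [ 0.009 -0.003 -1.   ] F [0.8 0.2 5. ] w mm 0.6 q [ 0.67  0.37 -0.49  1.68  0.19  1.13 -0.93]
```

```bash
python3 -m handwheel '[{"xyz":[-1.0,-0.65,-0.1],"angular":[0,0,4]},{"xyz":[-1.0,-0.7,-0.05],"angular":[0,0,4]},{"xyz":[-1.0,-0.8,0],"angular":[0,0,4]},{"xyz":[-1.0,-0.9,0],"angular":[0,0,4]}]'
python3 - <<'E'
from h import *
st(); d=grab("scene","8"); crop(d,175,290,165,310,5.2,"c8s")
E
```

```text
time: 10.05
position: [0.547, -0.2129, 0.0744]
tool_rot: [0.601, 1.478, -0.586]
ft_force: [-0.4, 1.6, 4.5]
grip_width: 0.003
t 10.05 pos [ 0.547  -0.2129  0.0744] jaw deg -43.6 toolx [ 0.013  0.005 -1.   ] F [-0.4  1.6  4.5] w mm 0.2 q [ 0.78  0.32 -0.53  1.75  0.17  1.11 -0.56]
```

View pics/c8s.png

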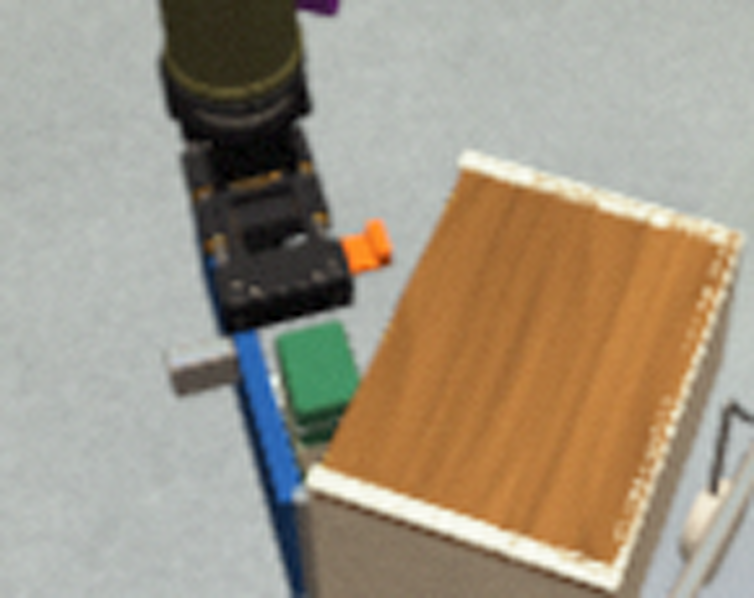

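The hook is clear of the cupboard front and the door is about 0.62 rad open. I'll keep pushing along the arc.

```bash
python3 -m handwheel '[{"xyz":[-1.1,-1.2,0],"angular":[0,0,5]},{"xyz":[-1.1,-1.3,0],"angular":[0,0,5]},{"xyz":[-1,-1.5,0],"angular":[0,0,5.5]},{"xyz":[-0.9,-1.5,0],"angular":[0,0,5.5]},{"xyz":[-0.6,-1.6,0],"angular":[0,0,5.5]}]';python3 -m handwheel '[{"xyz":[-0.5,-1.6,0],"angular":[0,0,5.5]},{"xyz":[-0.4,-1.6,0],"angular":[0,0,5.5]},{"xyz":[-0.2,-1.5,0],"angular":[0,0,5]}]'
python3 - <<'E'
from h import *
st(); d=grab("scene","9"); crop(d,175,290,165,310,5.2,"c9s")
E
```

```text
time: 10.52
position: [0.4988, -0.2839, 0.0781]
tool_rot: [0.222, 1.549, -0.202]
ft_force: [-2.1, 3.1, 4.4]
grip_width: 0.006
time: 10.77
position: [0.4875, -0.3331, 0.0802]
tool_rot: [-0.008, 1.558, 0.029]
ft_force: [1.6, 0.7, 3.9]
grip_width: 0.004
t 10.77 pos [ 0.4875 -0.3331  0.0802] jaw deg 1.3 toolx [ 0.013  0.014 -1.   ] F [1.6 0.7 3.9] w mm 0.3 q [ 1.06  0.33 -0.58  1.73  0.18  1.13  0.45]
```

View pics/c9s.png

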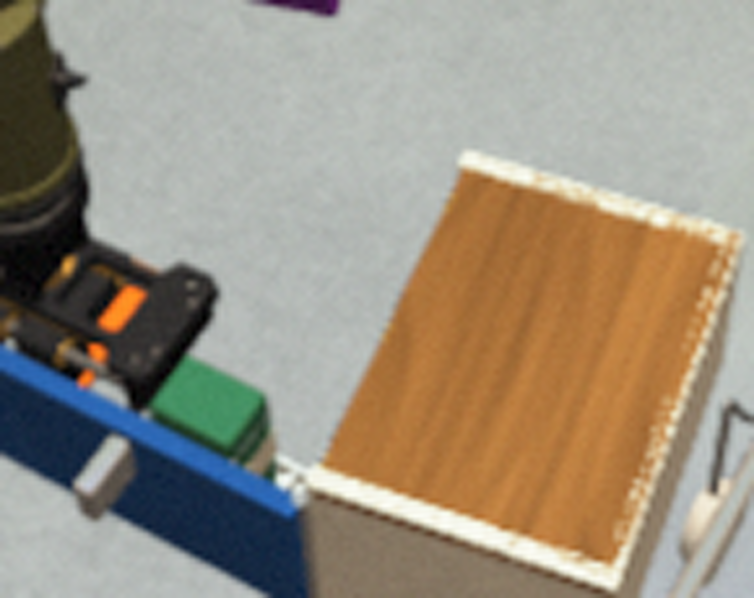

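Door is wide open. I'll rise straight up and look.

```bash
python3 -m handwheel '[{"xyz":[0,0.3,2],"angular":[0,0,0]},{"xyz":[0,0,4],"angular":[0,0,0]},{"xyz":[0,0,4],"angular":[0,0,0]},{"xyz":[0,3,4],"angular":[0,0,0]},{"xyz":[0,4,1],"angular":[0,0,0]}]' 8.7 25;python3 -m handwheel '[{"xyz":[-1,4,0],"angular":[0,0,0]},{"xyz":[-1,4,0],"angular":[0,0,0]},{"xyz":[-1,4,0],"angular":[0,0,0]}]'
python3 - <<'E'
from h import *
st(); d=grab("scene","10"); crop(d,200,300,180,290,5.2,"c10s"); d=grab("top","10"); crop(d,140,230,290,400,5.2,"c10t")
E
```

```text
time: 11.23
position: [0.4766, -0.278, 0.2206]
tool_rot: [0.018, 1.57, 0.009]
ft_force: [1.3, 0.6, 0.7]
grip_width: 0.299
time: 11.48
position: [0.4474, -0.1556, 0.2233]
tool_rot: [0.025, 1.565, -0.0]
ft_force: [0.6, 0.8, 0.9]
grip_width: 0.526
t 11.48 pos [ 0.4474 -0.1556  0.2233] jaw deg -0.9 toolx [ 0.006  0.016 -1.   ] F [0.6 0.8 0.9] w mm 45.8 q [ 1.02 -0.06 -0.69  1.81 -0.05  1.38  0.32]
```

View pics/c10s.png

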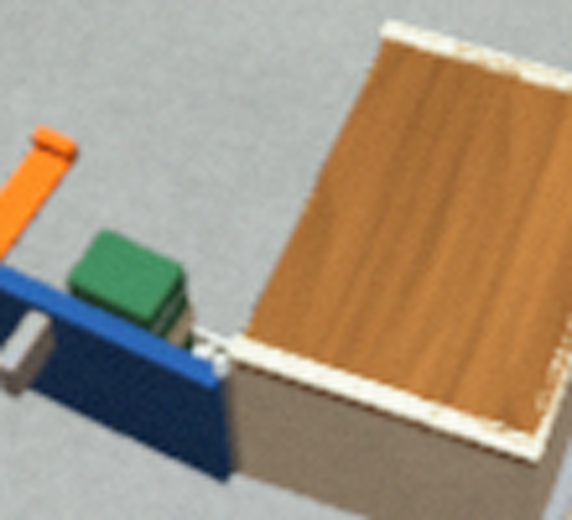

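View pics/c10t.png

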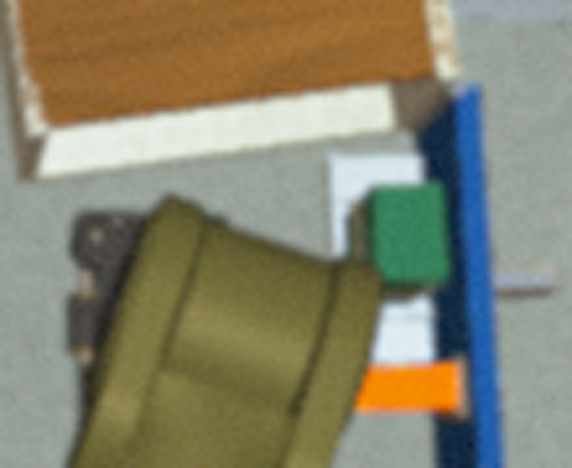

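Run:
```python
from h import *
np.set_printoptions(precision=4,suppress=True)
for n,(r0,r1,c0,c1),z in(("top",(165,200,350,380),.125),("scene",(240,268,190,220),.125)):
    d=load(n,"10");H,S,V=cv2.split(cv2.cvtColor(d["pixels"],cv2.COLOR_BGR2HSV)); R=np.zeros(H.shape,bool); R[r0:r1,c0:c1]=1
    g=(H>60)&(H<90)&(S>120)&R; g=g&(V>80); print(n,rect(d,g,z)[:2],rect(d,g,z)[3], np.percentile(V[g],[5,50,95]))
d=load("top","10");H,S,V=cv2.split(cv2.cvtColor(d["pixels"],cv2.COLOR_BGR2HSV)); R=np.zeros(H.shape,bool); R[150:260,370:400]=1
print("door",rect(d,(H>100)&(H<125)&(S>150)&(V>110)&R,.13)[1])
```

```text
top (np.uint64(242), ((573.787841796875, -319.9468078613281), (55.084651947021484, 43.04581069946289), 3.6183202266693115)) [ 0.5729 -0.3211] [ 96.1 129.  133. ]
scene (np.uint64(203), ((580.3822631835938, -323.17266845703125), (54.529361724853516, 37.99104690551758), 0.8562731742858887)) [ 0.5803 -0.3233] [ 97.6 144.  148. ]
door ((535.0146484375, -357.4067687988281), (237.474609375, 12.700858116149902), 2.463383197784424)
```

```bash
python3 -m handwheel '[{"xyz":[2.4,-3,0],"angular":[0,0,-1.6]},{"xyz":[2.6,-3.3,0],"angular":[0,0,0]},{"xyz":[2.6,-3.3,0],"angular":[0,0,0]},{"xyz":[2.6,-3.3,0],"angular":[0,0,0]},{"xyz":[2.6,-3.3,0],"angular":[0,0,0]}]' 8.7 25;python3 -m handwheel '[{"xyz":[0.8,-1,-2],"angular":[0,0,0]},{"xyz":[0,0,-2],"angular":[0,0,0]},{"xyz":[0,0,0],"angular":[0,0,0]}]'
python3 - <<'E'
from h import *
st()
E
```

```text
time: 12.0
position: [0.5721, -0.3071, 0.2241]
tool_rot: [0.027, 1.573, -0.023]
ft_force: [0.5, 0.3, 1.1]
grip_width: 0.964
time: 12.25
position: [0.5817, -0.3284, 0.177]
tool_rot: [0.04, 1.576, -0.034]
ft_force: [-0.3, 1.1, -0.9]
grip_width: 0.999
t 12.25 pos [ 0.5817 -0.3284  0.177 ] jaw deg -2.7 toolx [-0.005  0.004 -1.   ] F [-0.3  1.1 -0.9] w mm 86.9 q [ 0.94  0.44 -0.64  1.4   0.26  1.38  0.25]
```

```bash
python3 -m handwheel '[{"xyz":[-0.5,0.6,-1],"angular":[0,0,0]},{"xyz":[0,0,-2],"angular":[0,0,0]},{"xyz":[0,0,-2],"angular":[0,0,0]}]'
python3 - <<'E'
from h import *
st(); d=grab("scene","11"); crop(d,200,300,180,290,5.2,"c11s"); d=grab("top","11"); crop(d,140,230,290,400,5.2,"c11t")
E
```

```text
time: 12.5
position: [0.577, -0.3237, 0.128]
tool_rot: [0.043, 1.574, -0.04]
ft_force: [-0.6, -0.6, -0.4]
grip_width: 0.999
t 12.5 pos [ 0.577  -0.3237  0.128 ] jaw deg -3.0 toolx [-0.003  0.002 -1.   ] F [-0.6 -0.6 -0.4] w mm 87.0 q [ 0.94  0.46 -0.63  1.49  0.27  1.29  0.23]
```

View pics/c11s.png

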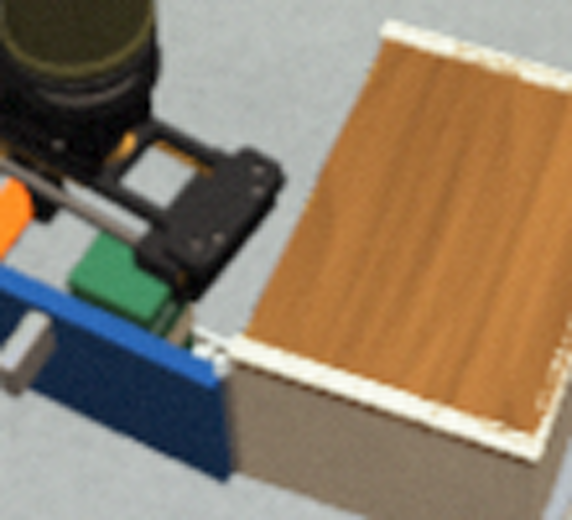

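View pics/c11t.png

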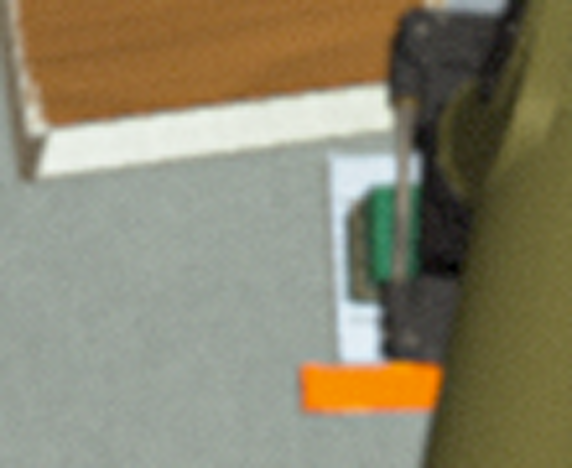

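```bash
python3 -m handwheel '[{"xyz":[0,0.1,-1.5],"angular":[0,0,0]},{"xyz":[0,0,-1.5],"angular":[0,0,0]},{"xyz":[0,0,-1],"angular":[0,0,0]}]'; python3 -m handwheel '[{"xyz":[0,0,-1],"angular":[0,0,0]},{"xyz":[0,0,-0.7],"angular":[0,0,0]}]'; python3 -m handwheel '[{"xyz":[0,0,0],"angular":[0,0,0]},{"xyz":[0,0,0],"angular":[0,0,0]},{"xyz":[0,0,0],"angular":[0,0,0]},{"xyz":[0,0,0],"angular":[0,0,0]},{"xyz":[0,0,0],"angular":[0,0,0]}]' 5 25
```

```text
time: 12.85
position: [0.5766, -0.3222, 0.0895]
tool_rot: [0.043, 1.575, -0.041]
ft_force: [-0.6, 0.5, 0.0]
grip_width: 0.997
time: 13.02
position: [0.5767, -0.3224, 0.0722]
tool_rot: [0.043, 1.574, -0.042]
ft_force: [0.0, 0.1, -0.7]
grip_width: 0.998
time: 13.43
position: [0.5768, -0.3225, 0.0721]
tool_rot: [0.043, 1.575, -0.042]
ft_force: [-3.3, 0.1, 0.4]
grip_width: 0.709
```

```bash
python3 -m handwheel '[{"xyz":[0,0,0],"angular":[0,0,0]},{"xyz":[0,0,0],"angular":[0,0,0]},{"xyz":[0,0,0],"angular":[0,0,0]}]' 5 25; python3 -m handwheel '[{"xyz":[0,0,1],"angular":[0,0,0]},{"xyz":[0,0,1],"angular":[0,0,0]},{"xyz":[0,0,0],"angular":[0,0,0]}]'
python3 - <<'E'
from h import *
st(); d=grab("scene","12"); crop(d,200,300,180,290,5.2,"c12s")
E
```

```text
time: 13.68
position: [0.5767, -0.3226, 0.0723]
tool_rot: [0.043, 1.574, -0.042]
ft_force: [-0.5, 0.6, -1.2]
grip_width: 0.68
time: 13.93
position: [0.5757, -0.3221, 0.0928]
tool_rot: [0.044, 1.577, -0.041]
ft_force: [0.7, -0.6, -2.1]
grip_width: 0.677
t 13.93 pos [ 0.5757 -0.3221  0.0928] jaw deg -3.1 toolx [-0.006  0.002 -1.   ] F [ 0.7 -0.6 -2.1] w mm 58.9 q [ 0.94  0.48 -0.62  1.53  0.29  1.23  0.22]
```

View pics/c12s.png

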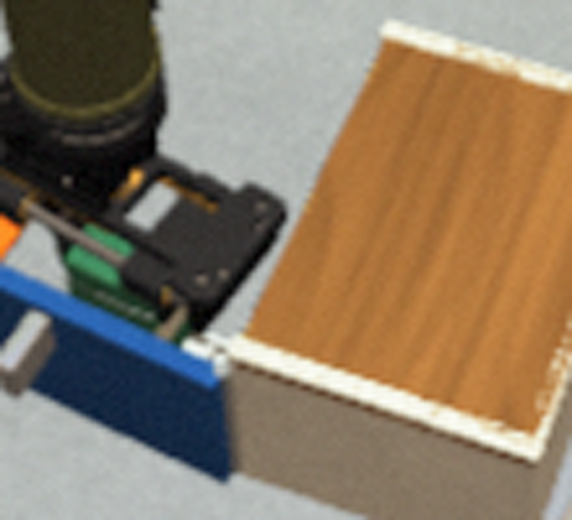

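Grip is sound: 58.9 mm wide, about 2 N of weight, tin upright. Lifting well clear, then carrying to the open worktop at about (0.52, -0.05).

```bash
python3 -m handwheel '[{"xyz":[0,0,2],"angular":[0,0,0]},{"xyz":[0,0,3],"angular":[0,0,0]},{"xyz":[0,0,3],"angular":[0,0,0]},{"xyz":[0,0,3],"angular":[0,0,0]},{"xyz":[0,0,2],"angular":[0,0,0]}]'; python3 -m handwheel '[{"xyz":[-0.6,2,0.5],"angular":[0,0,-2]},{"xyz":[-0.8,3,0],"angular":[0,0,-4]},{"xyz":[-0.8,3.3,0],"angular":[0,0,-6]},{"xyz":[-0.8,3.3,0],"angular":[0,0,-7]},{"xyz":[-0.8,3.3,0],"angular":[0,0,-7]}]'; python3 -c "
from h import *
st()"
```

```text
time: 14.4
position: [0.5696, -0.3196, 0.2194]
tool_rot: [0.049, 1.59, -0.035]
ft_force: [0.8, -0.4, -2.5]
grip_width: 0.683
time: 14.82
position: [0.5324, -0.1779, 0.2308]
tool_rot: [0.421, 1.537, -0.414]
ft_force: [0.5, 0.6, -3.0]
grip_width: 0.681
t 14.82 pos [ 0.5324 -0.1779  0.2308] jaw deg -30.5 toolx [-0.006  0.006 -1.   ] F [ 0.5  0.6 -3. ] w mm 59.2 q [ 0.87  0.17 -0.66  1.6   0.1   1.41 -0.34]
```

```bash
python3 -m handwheel '[{"xyz":[-0.3,3,0],"angular":[0,0,-7]},{"xyz":[-0.3,3,0],"angular":[0,0,-7]},{"xyz":[-0.2,3,0],"angular":[0,0,-7]},{"xyz":[0,2,0],"angular":[0,0,-7]},{"xyz":[0,1,0],"angular":[0,0,-7]}]'; python3 -m handwheel '[{"xyz":[0,0,-2],"angular":[0,0,-7]},{"xyz":[0,0,-2],"angular":[0,0,-7]},{"xyz":[0,0,-2],"angular":[0,0,-6]},{"xyz":[0,0,-2],"angular":[0,0,-3]},{"xyz":[0,0,0],"angular":[0,0,0]}]'; python3 -c "
from h import *
st()"
```

```text
time: 15.23
position: [0.5205, -0.0447, 0.2321]
tool_rot: [0.899, 1.383, -0.892]
ft_force: [0.9, -0.5, -2.1]
grip_width: 0.678
time: 15.65
position: [0.5207, -0.0365, 0.1526]
tool_rot: [1.209, 1.207, -1.2]
ft_force: [-0.9, -0.3, -3.4]
grip_width: 0.678
t 15.65 pos [ 0.5207 -0.0365  0.1526] jaw deg -89.7 toolx [ 0.007  0.001 -1.   ] F [-0.9 -0.3 -3.4] w mm 59.0 q [ 0.68  0.12 -0.7   1.81  0.08  1.23 -1.61]
```

```bash
python3 -m handwheel '[{"xyz":[0,0,-2.5],"angular":[0,0,0.5]},{"xyz":[0,0,-2.5],"angular":[0,0,0]},{"xyz":[0,0,-2.5],"angular":[0,0,0]},{"xyz":[0,0,-1.5],"angular":[0,0,0]},{"xyz":[0,0,-0.5],"angular":[0,0,0]}]'; python3 -m handwheel '[{"xyz":[0,0,-0.3],"angular":[0,0,0]}]';python3 -m handwheel '[{"xyz":[0,0,-0.2],"angular":[0,0,0]}]'
```

```text
time: 16.07
position: [0.5239, -0.0365, 0.0604]
tool_rot: [1.197, 1.208, -1.182]
ft_force: [-0.5, 0.6, -3.0]
grip_width: 0.677
time: 16.15
position: [0.5238, -0.0366, 0.0575]
tool_rot: [1.196, 1.209, -1.181]
ft_force: [-0.1, -0.2, -2.5]
grip_width: 0.675
time: 16.23
position: [0.5242, -0.0367, 0.0561]
tool_rot: [1.196, 1.209, -1.18]
ft_force: [-0.9, 0.2, -2.6]
grip_width: 0.674
```

```bash
python3 -c "
from h import *
st()"; python3 -m handwheel '[{"xyz":[0,0,-0.4],"angular":[0,0.6,0]}]';python3 -m handwheel '[{"xyz":[0,0,-0.3],"angular":[0,0,0]}]'; python3 -m handwheel '[{"xyz":[0,0,-0.2],"angular":[0,0,0]}]';python3 -c "
from h import *
st()"
```

```text
t 16.23 pos [ 0.5242 -0.0367  0.0561] jaw deg -88.5 toolx [ 0.015 -0.002 -1.   ] F [-0.9  0.2 -2.6] w mm 58.6 q [ 0.65  0.23 -0.69  1.92  0.17  1.04 -1.66]
time: 16.32
position: [0.525, -0.037, 0.0534]
tool_rot: [1.191, 1.214, -1.187]
ft_force: [0.0, -0.2, -2.8]
grip_width: 0.681
time: 16.4
position: [0.5263, -0.0372, 0.0513]
tool_rot: [1.191, 1.213, -1.186]
ft_force: [0.4, -0.1, -2.7]
grip_width: 0.676
time: 16.48
position: [0.5271, -0.0372, 0.0499]
tool_rot: [1.192, 1.212, -1.185]
ft_force: [0.5, 0.0, -2.7]
grip_width: 0.676
t 16.48 pos [ 0.5271 -0.0372  0.0499] jaw deg -88.5 toolx [ 0.009 -0.003 -1.   ] F [ 0.5  0.  -2.7] w mm 58.8 q [ 0.64  0.25 -0.69  1.91  0.19  1.04 -1.67]
```

```bash
python3 -m handwheel '[{"xyz":[0,0,-0.3],"angular":[0,0.4,0]}]';python3 -m handwheel '[{"xyz":[0,0,-0.2],"angular":[0,0,0]}]'; python3 -m handwheel '[{"xyz":[0,0,-0.2],"angular":[0,0,0]}]';python3 -c "
from h import *
st()"
```

```text
time: 16.57
position: [0.5277, -0.0375, 0.0476]
tool_rot: [1.189, 1.216, -1.189]
ft_force: [0.4, 0.2, -3.0]
grip_width: 0.683
time: 16.65
position: [0.5286, -0.0374, 0.0469]
tool_rot: [1.189, 1.215, -1.189]
ft_force: [-7.0, 0.4, 16.2]
grip_width: 0.674
time: 16.73
position: [0.5291, -0.0374, 0.047]
tool_rot: [1.188, 1.214, -1.19]
ft_force: [-5.9, 0.3, 13.6]
grip_width: 0.677
t 16.73 pos [ 0.5291 -0.0374  0.047 ] jaw deg -88.5 toolx [ 0.004 -0.006 -1.   ] F [-5.9  0.3 13.6] w mm 58.9 q [ 0.63  0.26 -0.69  1.9   0.2   1.04 -1.68]
```

Worktop contact came at 0.047, as predicted. I'll ease off, let go, and rise to regrip.

```bash
python3 -m handwheel '[{"xyz":[0,0,0.15],"angular":[0,0,0]},{"xyz":[0,0,0],"angular":[0,0,0]},{"xyz":[0,0,0],"angular":[0,0,0]},{"xyz":[0,0,0],"angular":[0,0,0]},{"xyz":[0,0,0],"angular":[0,0,0]}]' 8.7 25; python3 -m handwheel '[{"xyz":[0,0,2],"angular":[0,0,0]},{"xyz":[0,0,4],"angular":[0,0,0]},{"xyz":[0,0,4],"angular":[0,0,0]},{"xyz":[0,0,3],"angular":[0,0,7]},{"xyz":[0,-3,0],"angular":[0,0,7]}]'; python3 -m handwheel '[{"xyz":[0,-4,0],"angular":[0,0,7]},{"xyz":[0,-4,0],"angular":[0,0,7]},{"xyz":[0,-3,0],"angular":[0,0,7]}]';  python3 - <<'E'
from h import *
st(); d=grab("scene","13"); crop(d,130,250,170,290,4.6,"c13s"); d=grab("top","13"); crop(d,140,260,200,340,4.2,"c13t")
E
```

```text
time: 17.15
position: [0.5325, -0.0374, 0.0515]
tool_rot: [1.189, 1.209, -1.186]
ft_force: [0.7, -0.5, 0.3]
grip_width: 0.953
time: 17.57
position: [0.5289, -0.0601, 0.1839]
tool_rot: [0.994, 1.327, -0.994]
ft_force: [1.8, 0.9, 0.1]
grip_width: 1.0
time: 17.82
position: [0.5314, -0.1695, 0.1883]
tool_rot: [0.72, 1.435, -0.718]
ft_force: [1.0, -0.4, -0.8]
grip_width: 1.001
t 17.82 pos [ 0.5314 -0.1695  0.1883] jaw deg -52.9 toolx [ 0.012 -0.005 -1.   ] F [ 1.  -0.4 -0.8] w mm 87.1 q [ 0.86  0.17 -0.66  1.69  0.11  1.31 -0.75]
```

View pics/c13s.png

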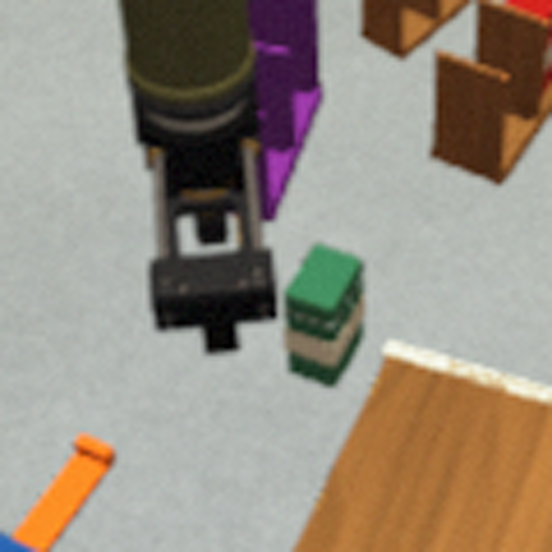

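View pics/c13t.png

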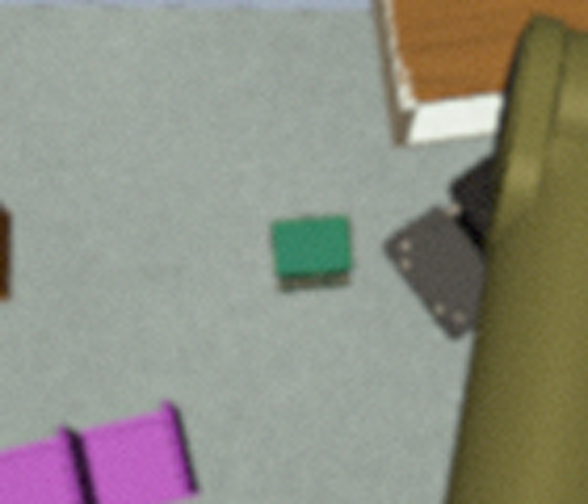

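Run:
```python
from h import *
for n,(r0,r1,c0,c1) in(("top",(185,212,260,290)),("scene",(180,203,230,252))):
    d=load(n,"13");H,S,V=cv2.split(cv2.cvtColor(d["pixels"],cv2.COLOR_BGR2HSV)); R=np.zeros(H.shape,bool); R[r0:r1,c0:c1]=1
    g=(H>60)&(H<90)&(S>100)&(V>100)&R; r=rect(d,g,.1); print(n,r[0],r[1],r[3])
s=load("scene","13"); p=get_state()["position"]; a=np.radians(-52.9); j=np.array([np.cos(a),np.sin(a),0])
for dz in(0,.02,.03,.04): print(dz,(proj(s,p+.051*j+[0,0,dz])[0]-[170,130])*4.6)
```

```text
top 209 ((530.0446166992188, -37.464447021484375), (37.71843338012695, 52.615264892578125), 6.7978315353393555) [ 0.53001178 -0.03726649]
scene 126 ((535.8449096679688, -39.80754852294922), (37.7008056640625, 51.17369079589844), 6.623453140258789) [ 0.53575234 -0.04004819]
0 [215.75664551 380.62083998]
0.02 [213.67852772 362.18042226]
0.03 [212.6198282  352.78593008]
0.04 [211.54770283 343.27230213]
```

Tin stands at about (0.532, -0.038), yaw about 5–6° (two views). Turning the jaws to its broad faces.

```bash
python3 -m handwheel '[{"xyz":[0,0,0.5],"angular":[0,0,7]},{"xyz":[0,0,0],"angular":[0,0,7]},{"xyz":[0,0,0],"angular":[0,0,7]},{"xyz":[0,0,0],"angular":[0,0,7]},{"xyz":[0,2,0],"angular":[0,0,7]}]'; python3 -m handwheel '[{"xyz":[0,3,0],"angular":[0,0,7]},{"xyz":[0,3,0],"angular":[0,0,7]},{"xyz":[0,3,0],"angular":[0,0,7]},{"xyz":[0,2,0],"angular":[0,0,2.5]},{"xyz":[0,0,0],"angular":[0,0,0]}]';  python3 - <<'E'
from h import *
st()
E
```

```text
time: 18.33
position: [0.5292, -0.1586, 0.1907]
tool_rot: [0.253, 1.548, -0.247]
ft_force: [-0.8, -0.9, -0.7]
grip_width: 1.001
time: 18.75
position: [0.5278, -0.0387, 0.1897]
tool_rot: [-0.082, 1.562, 0.095]
ft_force: [-1.1, 1.0, 0.2]
grip_width: 0.998
t 18.75 pos [ 0.5278 -0.0387  0.1897] jaw deg 6.4 toolx [ 0.006  0.009 -1.   ] F [-1.1  1.   0.2] w mm 86.8 q [ 0.82  0.13 -0.85  1.74  0.09  1.31  0.07]
```

```bash
python3 -m handwheel '[{"xyz":[0.2,0,-3],"angular":[-0.5,0.3,-0.8]},{"xyz":[0,0,-3],"angular":[0,0,0]},{"xyz":[0,0,-2.5],"angular":[0,0,0]},{"xyz":[0,0,-2.5],"angular":[0,0,0]},{"xyz":[0,0,-1.5],"angular":[0,0,0]}]'
python3 - <<'E'
from h import *
st()
E
```

```text
time: 19.17
position: [0.5344, -0.0394, 0.065]
tool_rot: [-0.073, 1.557, 0.061]
ft_force: [-0.0, -1.3, 1.0]
grip_width: 0.999
t 19.17 pos [ 0.5344 -0.0394  0.065 ] jaw deg 4.9 toolx [ 0.013 -0.007 -1.   ] F [-0.  -1.3  1. ] w mm 86.9 q [ 0.75  0.27 -0.82  1.88  0.23  1.07 -0.07]
```

```bash
python3 -m handwheel '[{"xyz":[-0.2,0,-1.2],"angular":[0.4,0.7,0]},{"xyz":[0,0,-0.5],"angular":[0,0,0]},{"xyz":[0,0,0],"angular":[0,0,0]},{"xyz":[0,0,0],"angular":[0,0,0]},{"xyz":[0,0,0],"angular":[0,0,0]}]' 3.2 25; python3 -m handwheel '[{"xyz":[0,0,0],"angular":[0,0,0]},{"xyz":[0,0,0],"angular":[0,0,0]},{"xyz":[0,0,0],"angular":[0,0,0]},{"xyz":[0,0,0],"angular":[0,0,0]},{"xyz":[0,0,0],"angular":[0,0,0]}]'
python3 - <<'E'
from h import *
st()
E
```

```text
time: 19.58
position: [0.5295, -0.0423, 0.0429]
tool_rot: [-0.057, 1.577, 0.058]
ft_force: [-0.3, -0.3, 0.3]
grip_width: 0.709
time: 20.0
position: [0.5317, -0.0431, 0.0458]
tool_rot: [-0.057, 1.571, 0.054]
ft_force: [-0.7, 0.2, -3.4]
grip_width: 0.485
t 20.0 pos [ 0.5317 -0.0431  0.0458] jaw deg 4.1 toolx [-0.001 -0.002 -1.   ] F [-0.7  0.2 -3.4] w mm 42.2 q [ 0.74  0.3  -0.81  1.89  0.25  1.06 -0.1 ]
```

```bash
python3 -m handwheel '[{"xyz":[0,0,2],"angular":[0,0,0]},{"xyz":[0,0,3.5],"angular":[0,0,0]},{"xyz":[0,0,3.5],"angular":[0,0,0]},{"xyz":[0,0,3.5],"angular":[0,0,0]},{"xyz":[0,0,3],"angular":[0,0,-1]}]'; python3 -m handwheel '[{"xyz":[0,2,0],"angular":[0,0,-1]},{"xyz":[0,3.3,0],"angular":[0,0,-1]},{"xyz":[0,3.3,0],"angular":[0,0,0]},{"xyz":[0,3.3,0],"angular":[0,0,0]},{"xyz":[0,3.3,0],"angular":[0,0,0]}]';  python3 - <<'E'
from h import *
st()
E
```

```text
time: 20.42
position: [0.5213, -0.0419, 0.1966]
tool_rot: [-0.04, 1.593, 0.047]
ft_force: [0.1, 0.6, -2.3]
grip_width: 0.484
time: 20.83
position: [0.5254, 0.1026, 0.2046]
tool_rot: [-0.002, 1.58, -0.008]
ft_force: [0.1, -0.5, -3.2]
grip_width: 0.485
t 20.83 pos [0.5254 0.1026 0.2046] jaw deg -0.2 toolx [-0.009 -0.006 -1.   ] F [ 0.1 -0.5 -3.2] w mm 42.2 q [ 0.61  0.17 -0.94  1.69  0.14  1.36 -0.36]
```

```bash
python3 -m handwheel '[{"xyz":[0.2,3.3,0.8],"angular":[0.3,-0.4,1]},{"xyz":[0.2,3.3,0],"angular":[0,0,0]},{"xyz":[0.2,3.3,0],"angular":[0,0,0]},{"xyz":[0,2,0],"angular":[0,0,0]},{"xyz":[0,0,0],"angular":[0,0,0]}]'
python3 - <<'E'
from h import *
st(); d=grab("scene","14"); crop(d,80,185,230,335,5.5,"c14s"); d=grab("top","14"); crop(d,150,240,130,240,5.2,"c14t")
E
```

```text
time: 21.25
position: [0.5262, 0.2355, 0.212]
tool_rot: [-0.017, 1.575, 0.021]
ft_force: [-0.3, 0.3, -2.4]
grip_width: 0.486
t 21.25 pos [0.5262 0.2355 0.212 ] jaw deg 1.4 toolx [-0.005  0.003 -1.   ] F [-0.3  0.3 -2.4] w mm 42.3 q [ 0.37  0.29 -1.    1.59  0.24  1.4  -0.63]
```

View pics/c14s.png

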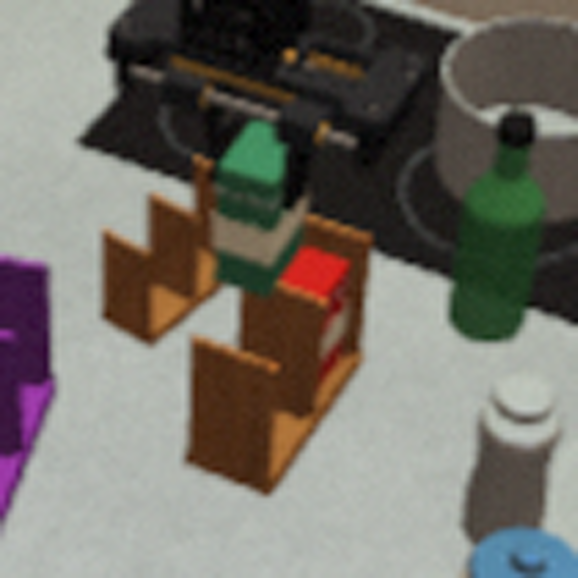

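View pics/c14t.png

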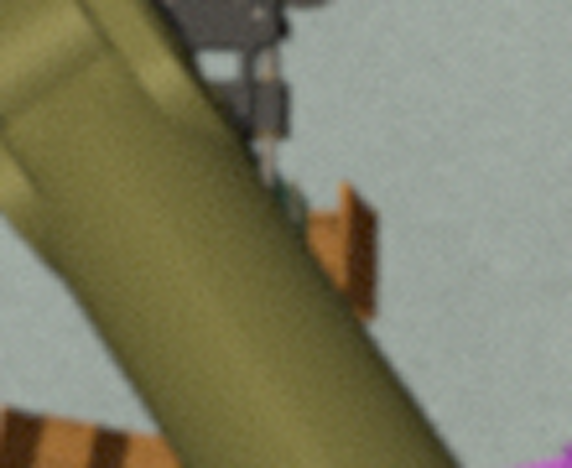

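Run:
```python
from h import *
np.set_printoptions(precision=4,suppress=True)
s=load("scene","14"); f=lambda x,y:(230+(x+.5)/5.5-.5,80+(y+.5)/5.5-.5)
for z in(.16,.167,.172): print(z,ray(s,[f(216,282),f(264,293)],z).tolist())
print(proj(s,[[.526-.021,.240-.029,.167],[.526+.021,.240-.029,.167]])*1., f(216,282),f(264,293))
print("rack R top edge now",ray(s,[f(192,342),f(279,372)],.125),"M",ray(s,[f(325,303)],.125))
```

```text
0.16 [[0.50733422071394, 0.22021699430878983, 0.15999999999999992], [0.5408435130847609, 0.22660147643491924, 0.15999999999999992]]
0.167 [[0.5109174621304475, 0.2131325423955316, 0.16700000000000004], [0.5441958322113682, 0.21947302719649875, 0.16700000000000004]]
0.172 [[0.5134769202850956, 0.20807221960034716, 0.17199999999999993], [0.5465903458732306, 0.21438127774048443, 0.17199999999999993]]
[[267.1913 130.6666]
 [277.2023 134.4578]] (268.8636363636364, 130.86363636363637) (277.5909090909091, 132.86363636363637)
rack R top edge now [[0.5044 0.1932 0.125 ]
 [0.5698 0.1966 0.125 ]] M [[0.5658 0.2742 0.125 ]]
```

```bash
python3 -m handwheel '[{"xyz":[0.4,-0.2,-1],"angular":[0,0,0]},{"xyz":[0,0,-1.2],"angular":[0,0,0]},{"xyz":[0,0,0],"angular":[0,0,0]}]'
python3 - <<'E'
from h import *
st(); d=grab("scene","15"); crop(d,80,185,230,335,5.5,"c15s")
E
```

```text
time: 21.6
position: [0.5328, 0.2231, 0.1869]
tool_rot: [-0.015, 1.575, 0.006]
ft_force: [-0.4, -1.1, -3.7]
grip_width: 0.486
t 21.6 pos [0.5328 0.2231 0.1869] jaw deg 0.8 toolx [-0.005 -0.005 -1.   ] F [-0.4 -1.1 -3.7] w mm 42.2 q [ 0.37  0.31 -0.98  1.62  0.27  1.36 -0.63]
```

View pics/c15s.png

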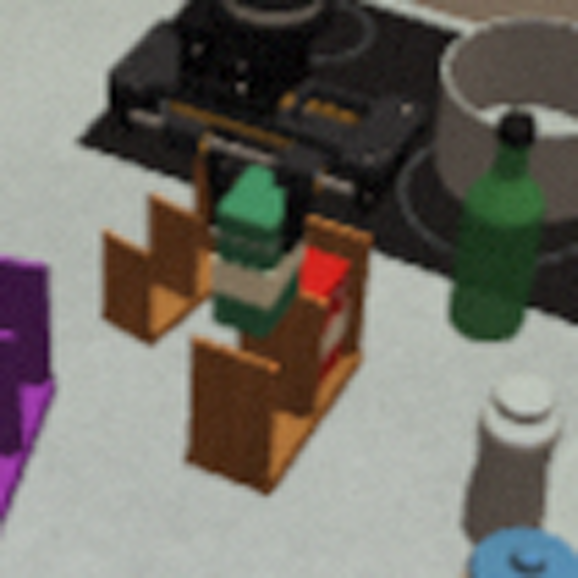

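```bash
python3 -m handwheel '[{"xyz":[0,1,0],"angular":[0.3,-0.3,0]},{"xyz":[0,0,0],"angular":[0,0,0]},{"xyz":[0,0,0],"angular":[0,0,0]}]'
python3 - <<'E'
from h import *
st(); d=grab("scene","16"); crop(d,80,185,230,335,5.5,"c16s")
E
```

```text
time: 21.9
position: [0.5342, 0.2303, 0.187]
tool_rot: [-0.007, 1.569, 0.005]
ft_force: [-0.4, -0.1, -2.9]
grip_width: 0.481
t 21.9 pos [0.5342 0.2303 0.187 ] jaw deg 0.4 toolx [ 0.001 -0.001 -1.   ] F [-0.4 -0.1 -2.9] w mm 41.8 q [ 0.36  0.32 -0.98  1.61  0.27  1.35 -0.65]
```

View pics/c16s.png

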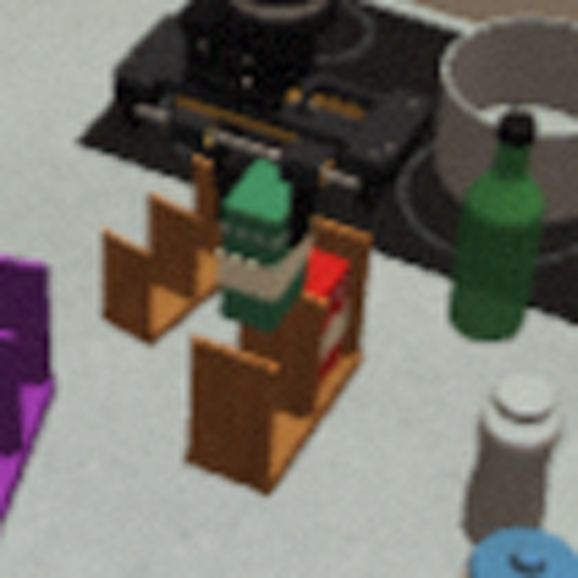

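```bash
python3 -m handwheel '[{"xyz":[-0.1,0.3,-0.4],"angular":[0,0,0.5]},{"xyz":[0,0,0],"angular":[0,0,0]},{"xyz":[0,0,0],"angular":[0,0,0]}]'
python3 - <<'E'
from h import *
st(); d=grab("scene","17"); crop(d,100,165,255,305,10,"c17s"); grab("top","17")
E
```

```text
time: 22.2
position: [0.5333, 0.2345, 0.1836]
tool_rot: [-0.014, 1.568, 0.014]
ft_force: [0.1, -0.3, -3.1]
grip_width: 0.487
t 22.2 pos [0.5333 0.2345 0.1836] jaw deg 1.0 toolx [ 0.003 -0.    -1.   ] F [ 0.1 -0.3 -3.1] w mm 42.4 q [ 0.35  0.32 -0.98  1.62  0.27  1.35 -0.65]
```

View pics/c17s.png

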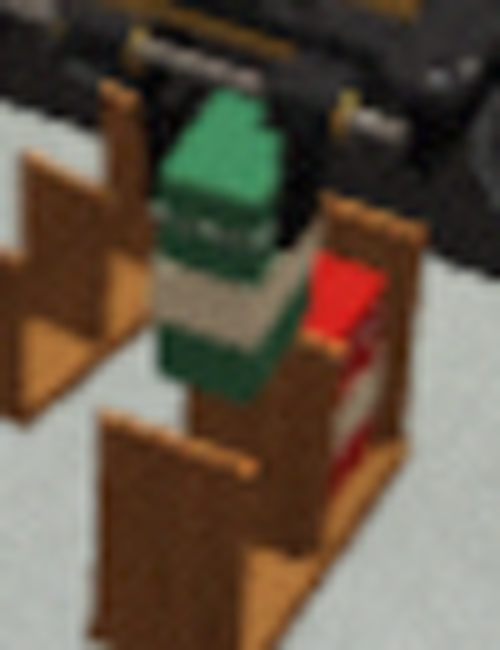

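Run:
```python
from h import *
s=load("scene","17"); f=lambda x,y:(255+(x+.5)/10-.5,100+(y+.5)/10-.5)
for z in(.134,.1386,.143): print(z,ray(s,[f(160,374),f(238,401)],z).round(4).tolist())
print("R strip",ray(s,[f(102,412),f(252,470)],.125).round(4).tolist(),"M strip end",ray(s,[f(348,345),f(300,332)],.125).round(4).tolist())
```

```text
0.134 [[0.5159, 0.2194, 0.134], [0.5484, 0.2208, 0.134]]
0.1386 [[0.5182, 0.2149, 0.1386], [0.5506, 0.2163, 0.1386]]
0.143 [[0.5203, 0.2105, 0.143], [0.5526, 0.2119, 0.143]]
R strip [[0.5025, 0.1987, 0.125], [0.5663, 0.1988, 0.125]] M strip end [[0.5665, 0.2787, 0.125], [0.5471, 0.2762, 0.125]]
```

```bash
python3 -m handwheel '[{"xyz":[-0.1,-0.25,-0.8],"angular":[0,0,0]},{"xyz":[0,0,-0.8],"angular":[0,0,0]},{"xyz":[0,0,-0.8],"angular":[0,0,0]},{"xyz":[0,0,0],"angular":[0,0,0]}]'
python3 - <<'E'
from h import *
st(); d=grab("scene","18"); crop(d,100,165,255,305,10,"c18s")
E
```

```text
time: 22.63
position: [0.5321, 0.2314, 0.1572]
tool_rot: [-0.014, 1.568, 0.013]
ft_force: [-0.6, -0.0, -3.5]
grip_width: 0.487
t 22.63 pos [0.5321 0.2314 0.1572] jaw deg 1.0 toolx [ 0.003 -0.    -1.   ] F [-0.6 -0.  -3.5] w mm 42.3 q [ 0.35  0.33 -0.97  1.66  0.29  1.3  -0.66]
```

View pics/c18s.png

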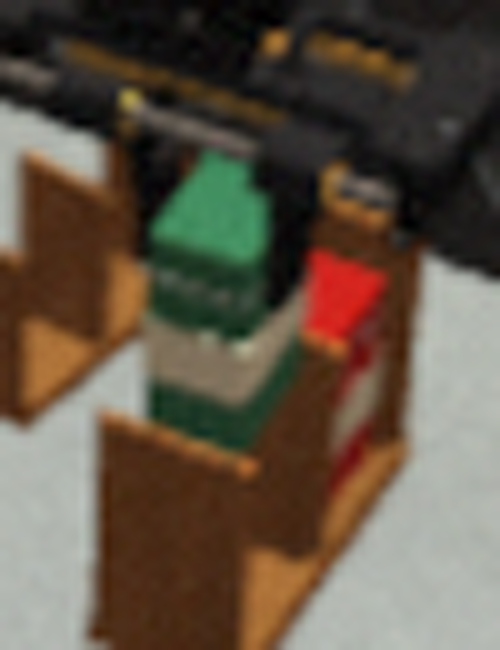

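```bash
python3 -m handwheel '[{"xyz":[0,0,-1],"angular":[0,0,0]},{"xyz":[0,0,-1],"angular":[0,0,0]},{"xyz":[0,0,-1],"angular":[0,0,0]}]';python3 -m handwheel '[{"xyz":[0,0,-1],"angular":[0,0,0]},{"xyz":[0,0,-1],"angular":[0,0,0]},{"xyz":[0,0,-1],"angular":[0,0,0]}]'
python3 - <<'E'
from h import *
st(); d=grab("scene","19"); crop(d,100,165,255,305,10,"c19s")
E
```

```text
time: 22.93
position: [0.5339, 0.2326, 0.1277]
tool_rot: [-0.012, 1.563, 0.015]
ft_force: [-0.5, -0.0, -3.8]
grip_width: 0.484
time: 23.18
position: [0.5334, 0.2323, 0.0936]
tool_rot: [-0.013, 1.564, 0.014]
ft_force: [0.0, 0.6, -3.4]
grip_width: 0.483
t 23.18 pos [0.5334 0.2323 0.0936] jaw deg 1.0 toolx [ 0.006  0.001 -1.   ] F [ 0.   0.6 -3.4] w mm 42.0 q [ 0.32  0.39 -0.94  1.73  0.34  1.19 -0.7 ]
```

View pics/c19s.png

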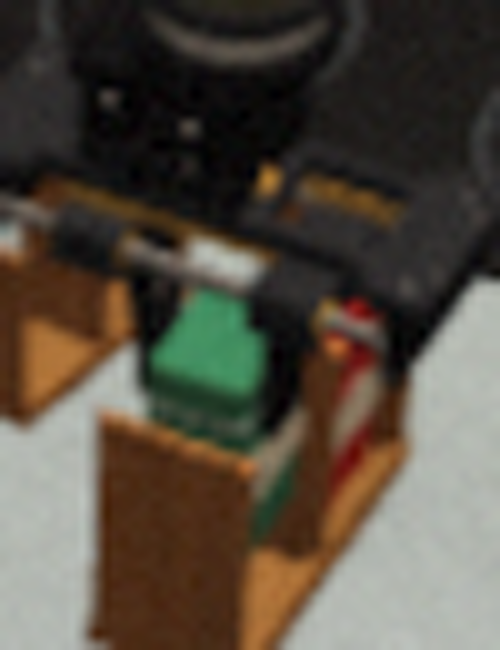

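```bash
python3 -m handwheel '[{"xyz":[0,0,-1],"angular":[0,0.3,0]},{"xyz":[0,0,-1],"angular":[0,0,0]},{"xyz":[0,0,-0.7],"angular":[0,0,0]}]';python3 -m handwheel '[{"xyz":[0,0,-0.3],"angular":[0,0,0]}]';python3 -m handwheel '[{"xyz":[0,0,-0.3],"angular":[0,0,0]}]'
python3 - <<'E'
from h import *
st()
E
```

```text
time: 23.48
position: [0.5323, 0.2317, 0.062]
tool_rot: [-0.013, 1.573, 0.014]
ft_force: [-0.7, -0.3, -2.5]
grip_width: 0.483
time: 23.57
position: [0.5317, 0.2314, 0.0575]
tool_rot: [-0.013, 1.575, 0.014]
ft_force: [0.3, -0.7, -3.3]
grip_width: 0.478
time: 23.65
position: [0.5316, 0.2314, 0.0538]
tool_rot: [-0.013, 1.575, 0.014]
ft_force: [1.3, -0.3, -1.9]
grip_width: 0.48
t 23.65 pos [0.5316 0.2314 0.0538] jaw deg 1.0 toolx [-0.004  0.    -1.   ] F [ 1.3 -0.3 -1.9] w mm 41.8 q [ 0.3   0.44 -0.92  1.77  0.38  1.13 -0.73]
```

```bash
python3 -m handwheel '[{"xyz":[0,0,-0.2],"angular":[0,0,0]}]';python3 -m handwheel '[{"xyz":[0,0,-0.15],"angular":[0,0,0]}]';python3 -m handwheel '[{"xyz":[0,0,-0.15],"angular":[0,0,0]}]'
python3 - <<'E'
from h import *
st()
E
```

```text
time: 23.73
position: [0.5315, 0.2314, 0.0513]
tool_rot: [-0.013, 1.576, 0.014]
ft_force: [-0.1, -0.1, -2.8]
grip_width: 0.483
time: 23.82
position: [0.5319, 0.2314, 0.0511]
tool_rot: [-0.014, 1.575, 0.013]
ft_force: [-4.3, -3.1, 12.1]
grip_width: 0.486
time: 23.9
position: [0.532, 0.2314, 0.0511]
tool_rot: [-0.014, 1.575, 0.012]
ft_force: [-4.6, -2.8, 8.4]
grip_width: 0.483
t 23.9 pos [0.532  0.2314 0.0511] jaw deg 1.0 toolx [-0.004 -0.001 -1.   ] F [-4.6 -2.8  8.4] w mm 42.0 q [ 0.3   0.45 -0.92  1.77  0.39  1.13 -0.73]
```

Floor contact came at 0.0511, as predicted for the bay floor (a lip would read about 0.058). Releasing.

```bash
python3 -m handwheel '[{"xyz":[0,0,0.1],"angular":[0,0,0]},{"xyz":[0,0,0],"angular":[0,0,0]},{"xyz":[0,0,0],"angular":[0,0,0]},{"xyz":[0,0,0],"angular":[0,0,0]},{"xyz":[0,0,0],"angular":[0,0,0]}]' 7 10
python3 - <<'E'
from h import *
st(); d=grab("scene","20"); crop(d,100,165,255,305,10,"c20s")
E
```

```text
time: 24.32
position: [0.5352, 0.2334, 0.0559]
tool_rot: [-0.012, 1.568, 0.014]
ft_force: [0.0, -0.1, -0.0]
grip_width: 0.757
t 24.32 pos [0.5352 0.2334 0.0559] jaw deg 1.0 toolx [ 0.003  0.001 -1.   ] F [ 0.  -0.1 -0. ] w mm 65.9 q [ 0.3   0.44 -0.92  1.76  0.39  1.13 -0.73]
```

View pics/c20s.png

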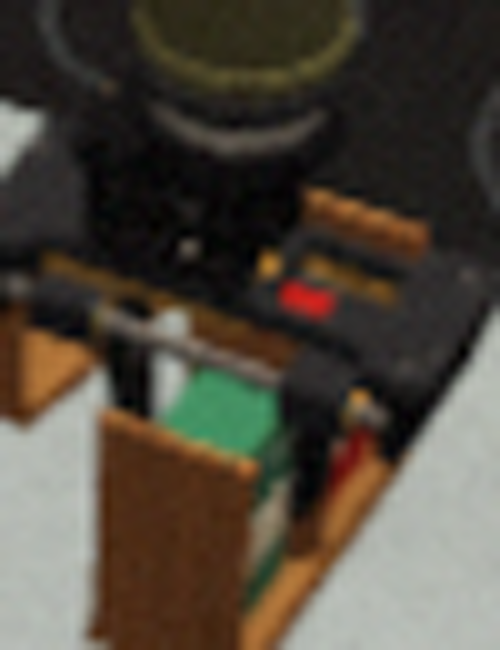

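```bash
python3 -m handwheel '[{"xyz":[-0.1,0,1.5],"angular":[0,0,0]},{"xyz":[0,0,2],"angular":[0,0,0]},{"xyz":[0,0,2.5],"angular":[0,0,0]},{"xyz":[0,0,3],"angular":[0,0,0]},{"xyz":[0,0,4],"angular":[0,0,0]}]'; python3 -m handwheel '[{"xyz":[0,0,3],"angular":[0,0,0]},{"xyz":[0,-3,1],"angular":[0,0,0]},{"xyz":[0,-4,0],"angular":[0,0,0]},{"xyz":[0,-4,0],"angular":[0,0,0]},{"xyz":[0,-4,0],"angular":[0,0,0]}]'; python3 -m handwheel '[{"xyz":[0,-4,0],"angular":[0,0,0]},{"xyz":[0,-4,0],"angular":[0,0,0]},{"xyz":[0,-4,0],"angular":[0,0,0]},{"xyz":[0,-2,0],"angular":[0,0,0]},{"xyz":[0,0,0],"angular":[0,0,0]}]'
python3 - <<'E'
from h import *
st(); d=grab("scene","21"); crop(d,90,180,240,340,6,"c21s"); d=grab("top","21"); crop(d,170,220,130,210,8,"c21t")
E
```

```text
time: 24.78
position: [0.5272, 0.2305, 0.1848]
tool_rot: [-0.017, 1.584, 0.013]
ft_force: [1.8, 0.2, 0.0]
grip_width: 0.8
time: 25.2
position: [0.5274, 0.0949, 0.2439]
tool_rot: [-0.028, 1.563, 0.044]
ft_force: [0.5, 0.3, -1.2]
grip_width: 0.804
time: 25.62
position: [0.5258, -0.0604, 0.2507]
tool_rot: [-0.027, 1.555, 0.029]
ft_force: [-0.1, 0.3, 0.0]
grip_width: 0.803
t 25.62 pos [ 0.5258 -0.0604  0.2507] jaw deg 2.1 toolx [ 0.015  0.002 -1.   ] F [-0.1  0.3  0. ] w mm 69.8 q [ 0.88  0.08 -0.85  1.66  0.06  1.42  0.06]
```

View pics/c21s.png

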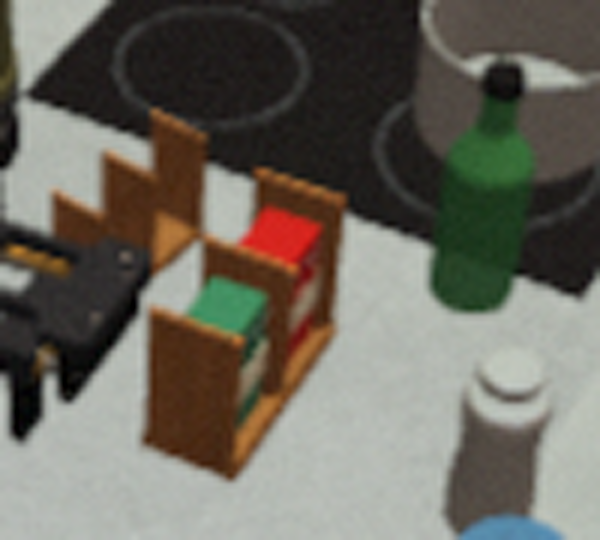

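View pics/c21t.png

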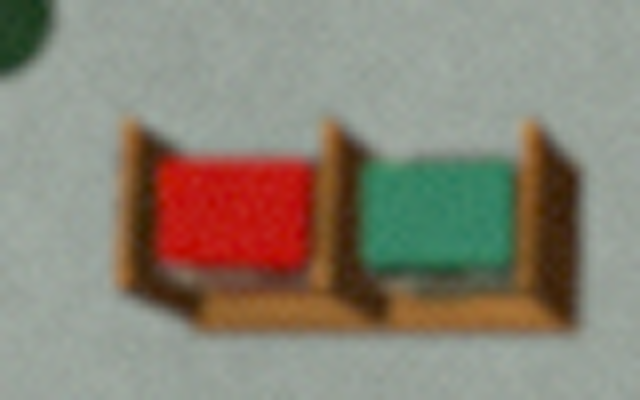

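View pics/top_21.png

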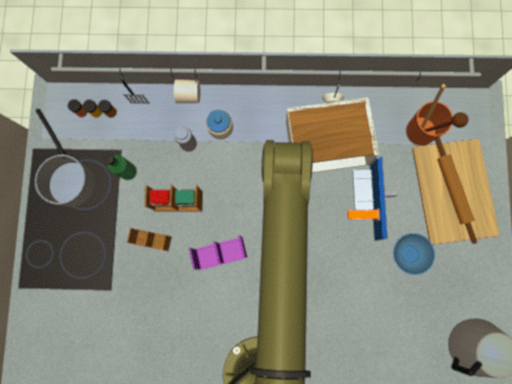

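View pics/scene_21.png

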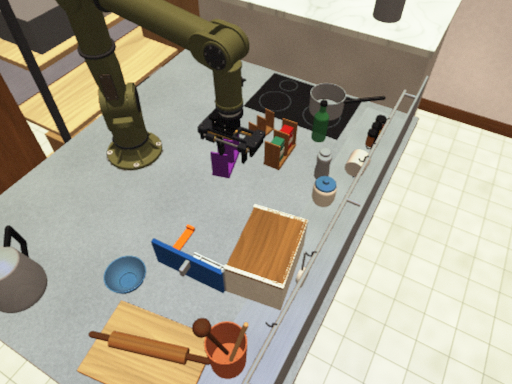

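The green tin stands level beside the red one in the rack (top crop, 440,215), broad face to the front, and the door is wide open. One last numeric check before handing in.

Run:
```python
from h import *
a=load("top","0");b=load("top","21")
d=cv2.absdiff(a["pixels"],b["pixels"]).max(2)
for n,(r0,r1,c0,c1) in dict(grinder=(120,152,172,195),jar=(105,140,203,235),oil=(150,182,103,138),bowl=(228,278,388,438),red=(185,208,147,172)).items(): print(n,"changed px",int((d[r0:r1,c0:c1]>45).sum()))
H,S,V=cv2.split(cv2.cvtColor(b["pixels"],cv2.COLOR_BGR2HSV)); R=np.zeros(H.shape,bool); R[180:212,172:200]=1
r=rect(b,(H>60)&(H<90)&(S>100)&(V>100)&R,.106); print("green",r[1],r[3])
R[:]=0;R[150:250,365:395]=1; print("door",rect(b,(H>100)&(H<125)&(S>150)&(V>110)&R,.13)[1])
st(); close_job()
```

```text
grinder changed px 0
jar changed px 0
oil changed px 0
bowl changed px 0
red changed px 0
green ((530.9343872070312, 236.49981689453125), (37.02264404296875, 55.05967712402344), 1.0368834733963013) [0.52958815 0.23541829]
door ((536.555419921875, -357.353271484375), (240.56149291992188, 12.769010543823242), 2.502225637435913)
t 25.72 pos [ 0.5262 -0.0553  0.2507] jaw deg 2.4 toolx [ 0.016  0.004 -1.   ] F [ 0.6  0.6 -0.2] w mm 70.0 q [ 0.87  0.08 -0.85  1.66  0.06  1.42  0.06]
the job is handed in; nothing more can be done
```

The green tea tin is standing in the empty bay of the brown rack. I handed the job in at 25.7 s.

I pulled the door ajar by the tab and pressed the catch about 13 mm (5.6 N). I held it down until its hook was clear of the cupboard front, with the door at about 0.62 rad, then pushed the door on to about 1.35 rad. I lifted the tin out by its narrow ends and stood it on the worktop. I let go, took it again by its broad faces and lowered it into the bay until the force showed it on the floor.

**Last checks:**
- **Tin:** it sits at about (0.531, 0.236), turned about 1° like the rack. The top and scene views show it upright beside the red tin with its broad face to the front.
- **Door:** it was still about 1.35 rad open.
- **Other things:** comparing the first and last top pictures, no pixels changed around the red tin, grinder, jar, oil bottle or bowl.
- **Robot:** it is clear of everything and reads no contact force.

**What failed or disagreed:**
- **First pinch:** it missed the tab, and a short downward probe touched it with about 21 N. The fingertips turned out to be about 25 mm higher than the reported TCP, so I grasped lower and relied on the force readings.
- **Tin's sideways position:** just before I lowered it into the bay, the estimates differed by about 5 mm. I split the difference, and it went in with no side force.

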